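# Pack and secure the chisel case

## Robot

A 7-joint arm with a two-finger parallel gripper is mounted at the origin on the work surface. World frame = base frame: x ahead of the robot, y to its left, z up, the work surface at z = 0. Lengths are in m, angles in degrees, forces in N, time in s.
With the tool pointing down it reaches from about 0.425 to 0.875 m from the base axis. Payload 4.7 kg.
Tool frame: the origin (TCP) lies on the front face of the gripper's body, between the roots of the fingers; the fingertips stand 70 mm ahead of it and the grasp point (between the pads) lies 51 mm ahead of it (tip_extent is the distance from the TCP to the fingertips, in m); z points along the fingers, y is the direction in which the jaws open and shut (so a half turn about z gives the same grasp; the last joint's range is limited). The gripper opens to 87 mm and grips with 3 to 60 N. Pads are 19 mm wide; open, the fingers measure 117 mm over their backs; the gripper's body (75 mm by 190 mm) begins 51 mm behind the grasp point.
Start: joints at [-72.13, 18.392, -4.016, 83.108, 1.295, 78.541, -3.26], TCP at [0.191, 0.621, 0.292] pointing down, gripper open.
Joint ranges: [-163.93, 163.93], [-17.29, 119.83], [-79.2, 71.16], [3.27, 140.29], [-89.18, 269.18], [5.43, 117.66], [-154.24, 154.24]. Speed limits (degrees/s): [147.25, 147.25, 180, 180, 180, 180, 180].

## Interface

Orientations are given as [roll, pitch, yaw] about the fixed x, y, z axes, in that order (R = Rz(yaw) Ry(pitch) Rx(roll)).
In Python, from cell import * gives the robot as it stands.
- The arm moves only by the tool carry_out, never from a script. Its argument "increments" is text: rows parted by semicolons, each of 7 numbers parted by spaces: the opening, from 0 (shut) to 1 (fully open), then the shift along the tool's x, y, z in m, then the turn, a rotation vector about the tool's x, y, z in degrees. A call has 1 to 20 rows; each row shifts and turns the pose as measured when the row begins, along the tool's axes as they then stand; what a row does not reach is not made up. A row lasts 1/8 s, in which the tool goes at most 62.5 mm and 10.7 degrees, less where a joint would pass 70% of its speed; a pose out of reach is approached as far as the arm can. A call is refused whole if a number of a shift passes 0.0625 or a number of a turn 10.7, either way. A call with a gripper value outside its range is refused whole. The fingers move at their own pace and stop on an object; "force" is the grip in N (left out, the last holds). Time passes only in rows, so rows that do not move let the fingers close. It gives the time, the measured TCP pose, the force and the opening at its end, in the units of the state.
- get_obs(): the state, without advancing time (a new reading comes with each control period).
- read_camera(name): name is "scene" or "top" or "wrist"; returns a dict with "img" (384x512x3 uint8, blue, green, red), "fx", "fy", "cx", "cy" (pixels), "world_from_camera" (4x4, takes a point from camera to world coordinates). Camera axes: x right, y down, z forward; pixel columns grow to the right and rows downward; lengths in m; the calibration is good to about 2 mm. A picture is of the moment at which its call begins. There is no depth.
- sign_off(): hands the job in, once; it reports no verdict.
Trained networks look in a picture, given as the dict that the camera call returned (one of the last four; its "shot" number tells which), for a name from the list of things; names that differ only in an ending like _2 or _b are one class to them, and where a whole thing is asked for, a point or a joint stands for the part that bears it (a point fixed in the world has none). Each returns a list of dicts, best first, with "confidence" (0 to 1); they miss things now and then, are a little off and sometimes report something else, mostly with a low value. They report only what shows in the picture. A call takes as long as a camera call. They do not tell look-alikes from the thing itself.
- masks_of(target, picture): "pixels" (384x512 bool, what is visible of it) and "bbox" ([left, top, right, bottom] in pixels, round what is visible of it).
The state is a dict: "time_s": time; "qpos": joint angles; "joint_velocities": joint speeds; "effort": joint torques, N m; "tool_pos": TCP position; "tool_rot": TCP orientation; "force": force on the tool from outside, world axes, zero at the start; "wrist_torque": the same for the moment, N m; "grip_width": finger opening in m.
Only numpy, scipy, OpenCV 4.12 (cv2) and the standard library are available. Lean on these libraries where they do the work, as an engineer would, in place of code of your own. Each camera call takes 0.05 s, during which the arm holds its last target.

## Task

Pack up the chisels: swing the case's keeper bar out of the way, lay every thick square-shanked chisel and punch that is on the bench flat in a cradle of its own (any cradle, either way round), swing the keeper bar back over them until it snaps into its detent, and only then lower the lid until it is fully down. Leave the mallet, compass, slim nail punch, oil jar and oilstone where they are.

Things in the scene. Friction and masses are not known exactly. Their poses are not given: they have to be found in the camera images.
- case: Grey chisel case fixed to the bench: tray 316 mm (its x, away from the robot) by 176 mm (its y, left); origin at the centre of its underside. Floor top at z 10, walls 8 thick, top at z 34 mm. Four cradles lie across it, long along case y (160 mm inside), centres at case x -84, -28, 28, 84. At case (-130, -8) mm stands a 20 mm round housing with a sprung detent ball, top at z 39 mm.
- keeper (a joint): Hinge (vertical axis) of the aluminium keeper bar, rad: 0 = shut against its stop, bar along case x over the middle of all cradles; grows to 1.95 as it swings out to the case's -y side (1.57: along -y). Light friction, stays where left. It meets the detent at about 0.07, takes 5 to 8 N at the tip, and snaps past 0.03 to 0, where it is held. Starts half across the cradles.
- keeper_hinge (a point): On the keeper bar's hinge axis (case x 140, y 0 mm) at the bar's mid-height. The bar is 14 mm wide and spans z 40 to 60 mm above the bench, so it passes over the walls and over chisels that lie in the cradles.
- keeper_tip (a point): Middle of the keeper bar's free end, 280 mm from its hinge axis, at mid-height (z 50 mm).
- lid (a joint): Hinge of the case's grey lid, rad: 0 = fully down on the tray, grows as it opens, 1.57 upright, at most 2.0. A hood with a flat top; shut it spans case x -158..158, y -88..88, z 34..76 mm, hollow inside (clears the shut bar), black tab 70 x 14 x 8 mm on its free edge. Stiff hinge: it stays where left; 3 to 6 N at the free edge lowers it. Starts open, leaning back.
- lid_hinge (a point): Middle of the lid's hinge axis, which runs along case x on top of the +y wall (case x 0, y 88, z 34 mm).
- lid_edge (a point): Middle of the free edge of the lid's outer face: 176 mm from the hinge axis along the lid and 42 mm out from it (when shut: case x 0, y -88, z 76 mm).
- cradle0 (a point): Centre of a cradle's floor, case x -84 mm, y 0, 10 mm above the bench; same axes as the case. The cradle is a 30 mm wide gap (along x) between black comb blocks 12 mm high that stand only 39 to 51 mm either side of the middle, so the middle is free for fingers.
- cradle1 (a point): Centre of a cradle's floor, case x -28 mm, y 0, 10 mm above the bench; same axes as the case. The cradle is a 30 mm wide gap (along x) between black comb blocks 12 mm high that stand only 39 to 51 mm either side of the middle, so the middle is free for fingers.
- cradle2 (a point): Centre of a cradle's floor, case x 28 mm, y 0, 10 mm above the bench; same axes as the case. The cradle is a 30 mm wide gap (along x) between black comb blocks 12 mm high that stand only 39 to 51 mm either side of the middle, so the middle is free for fingers.
- cradle3 (a point): Centre of a cradle's floor, case x 84 mm, y 0, 10 mm above the bench; same axes as the case. The cradle is a 30 mm wide gap (along x) between black comb blocks 12 mm high that stand only 39 to 51 mm either side of the middle, so the middle is free for fingers.
- chisel_a: Steel cold chisel or punch, 140 mm long, 0.2 to 0.45 kg: square dark shank 20 x 20 mm over x -70..30 mm and a flat blade 24 mm wide and 7 mm thick over x 30..70 mm. Origin on its underside, at half of its length; x runs along it towards the working end. It may be absent (None throughout).
- chisel_b: Steel cold chisel or punch, 140 mm long, 0.2 to 0.45 kg: square dark shank 20 x 20 mm over x -70..30 mm and a narrow upright blade 7 mm thick over x 30..70 mm. Origin on its underside, at half of its length; x runs along it towards the working end. It may be absent (None throughout).
- chisel_c: Steel cold chisel or punch, 140 mm long, 0.2 to 0.45 kg: square dark shank 20 x 20 mm over x -70..30 mm and a round pin 12 mm thick over x 30..70 mm. Origin on its underside, at half of its length; x runs along it towards the working end. It may be absent (None throughout).
- chisel_d: Steel cold chisel or punch, 140 mm long, 0.2 to 0.45 kg: square dark shank 20 x 20 mm over x -70..30 mm and a cone point over x 30..70 mm. Origin on its underside, at half of its length; x runs along it towards the working end. It may be absent (None throughout).
- mallet: Bystander, not to be disturbed: green-headed rubber mallet lying down, wooden handle along its x axis, 280 mm long, head 66 mm thick and 100 mm long; origin under it, on the bench.
- compass: Bystander, not to be disturbed: steel drawing compass lying flat, 150 mm long, legs spread 60 mm; origin under it.
- nail_punch: Bystander, not to be disturbed: slim nail punch lying flat, 110 mm long and 11 mm thick (half as thick as the chisels), along its x axis; origin under it.
- oil_jar: Bystander, not to be disturbed: amber jar with a lid, 60 mm diameter, 90 mm tall; origin at the centre of its underside.
- oilstone: Bystander, not to be disturbed: grey sharpening stone 150 x 50 x 25 mm; origin at the centre of its underside.
Things that resemble listed ones, but are neither listed nor needed, are in the scene too. Leave any blue look-alike of the chisel_b alone.

How it is judged (in metres and radians):
On the way, in this order (a step that is already met when the one before it is completed fails the run):
1. every chisel present lies flat in a cradle, with the keeper bar open ((distance between chisel_a and cradle0 below 0.018 m or distance between chisel_a and cradle1 below 0.018 m or distance between chisel_a and cradle2 below 0.018 m or distance between chisel_a and cradle3 below 0.018 m) and angle between the x axis of each of chisel_a, chisel_b, chisel_c, chisel_d and the y axis of case, either way round below 0.15 rad and angle between chisel_a's own x axis and vertical between 1.5 and 1.64 rad and (distance between chisel_b and cradle0 below 0.018 m or distance between chisel_b and cradle1 below 0.018 m or distance between chisel_b and cradle2 below 0.018 m or distance between chisel_b and cradle3 below 0.018 m) and angle between chisel_b's own x axis and vertical between 1.5 and 1.64 rad and (distance between chisel_c and cradle0 below 0.018 m or distance between chisel_c and cradle1 below 0.018 m or distance between chisel_c and cradle2 below 0.018 m or distance between chisel_c and cradle3 below 0.018 m) and angle between chisel_c's own x axis and vertical between 1.5 and 1.64 rad and (distance between chisel_d and cradle0 below 0.018 m or distance between chisel_d and cradle1 below 0.018 m or distance between chisel_d and cradle2 below 0.018 m or distance between chisel_d and cradle3 below 0.018 m) and angle between chisel_d's own x axis and vertical between 1.5 and 1.64 rad and value of joint keeper above 0.1 rad), for 0.2 s.
2. the keeper bar is shut in its detent over the chisels, with the lid still up (value of joint keeper below 0.025 rad and value of joint lid above 0.5 rad), for 0.3 s.
3. the lid is fully down (value of joint lid below 0.04 rad and value of joint keeper below 0.025 rad), for 0.3 s.
At the end, for the whole second after the job is handed in: Every chisel present lies flat in a cradle (origin within 18 mm of a cradle's floor centre, along it within 0.15 rad, level within 0.07 rad), the keeper bar is shut past its detent (joint below 0.025 rad) and the lid is fully down (joint below 0.04 rad) (all of step 3 and (distance between chisel_a and cradle0 below 0.018 m or distance between chisel_a and cradle1 below 0.018 m or distance between chisel_a and cradle2 below 0.018 m or distance between chisel_a and cradle3 below 0.018 m) and angle between the x axis of each of chisel_a, chisel_b, chisel_c, chisel_d and the y axis of case, either way round below 0.15 rad and angle between chisel_a's own x axis and vertical between 1.5 and 1.64 rad and (distance between chisel_b and cradle0 below 0.018 m or distance between chisel_b and cradle1 below 0.018 m or distance between chisel_b and cradle2 below 0.018 m or distance between chisel_b and cradle3 below 0.018 m) and angle between chisel_b's own x axis and vertical between 1.5 and 1.64 rad and (distance between chisel_c and cradle0 below 0.018 m or distance between chisel_c and cradle1 below 0.018 m or distance between chisel_c and cradle2 below 0.018 m or distance between chisel_c and cradle3 below 0.018 m) and angle between chisel_c's own x axis and vertical between 1.5 and 1.64 rad and (distance between chisel_d and cradle0 below 0.018 m or distance between chisel_d and cradle1 below 0.018 m or distance between chisel_d and cradle2 below 0.018 m or distance between chisel_d and cradle3 below 0.018 m) and angle between chisel_d's own x axis and vertical between 1.5 and 1.64 rad); the robot touches nothing.
It fails at once if the mallet is moved more than 40 mm (distance of mallet from where it was at the start of the episode above 0.04 m).
It fails at once if the compass is moved more than 40 mm (distance of compass from where it was at the start of the episode above 0.04 m).
It fails at once if the nail punch is moved more than 40 mm (distance of nail_punch from where it was at the start of the episode above 0.04 m).
It fails at once if the oil jar is moved more than 40 mm (distance of oil_jar from where it was at the start of the episode above 0.04 m).
It fails at once if the oilstone is moved more than 40 mm (distance of oilstone from where it was at the start of the episode above 0.04 m).
Of chisel_a, chisel_b, chisel_c, chisel_d only 2 to 4 are there at a start; the rules pass over those that are not, and their reading is None.
At some moment in a run one of chisel_a, chisel_b, chisel_c, chisel_d may be knocked a few centimetres aside while the robot is not near it.
Once in a run the grip may slacken for a moment while it holds something.
It also fails if it takes over 210 s, if anything falls off the work surface, if the arm or the gripper's body presses on something with over 40 N, if the wrist force passes 120 N, or if a joint passes its speed limit or range.

## Working session

There is one attempt and no reset: what is moved stays moved. The work goes in short steps, Python scripts to look and compute and a tool call to move; the robot and the scene stay as the last step left them, time stands still between calls to the robot, and variables do not carry over. Pictures are saved under pics/ and viewed, and the job is handed in when it is done.

Besides the shell and the picture viewer there is one more tool, called after "Emit:" as name(argument=value, ...) on one line, values as JSON. carry_out: Moves the arm, as the interface text tells. Its arguments: {"type":"object","properties":{"increments":{"type":"string"},"force":{"type":"number"}},"required":["increments"]}

```bash
ls; mkdir -p pics
cat > h.py <<'E'
from cell import *
import numpy as np, cv2
from scipy.spatial.transform import Rotation as R
def snap(name,fn=None):
    p=read_camera(name)
    if fn: cv2.imwrite('pics/'+fn+'.png',p['img'])
    return p
def ray(p,u,v):
    T=np.array(p['world_from_camera']);d=T[:3,:3]@np.array([(u-p['cx'])/p['fx'],(v-p['cy'])/p['fy'],1]);return T[:3,3],d
def onz(p,u,v,z):
    o,d=ray(p,u,v);return o+d*(z-o[2])/d[2]
def proj(p,X):
    T=np.array(p['world_from_camera']);c=T[:3,:3].T@(np.asarray(X,float)-T[:3,3]);return np.array([p['fx']*c[0]/c[2]+p['cx'],p['fy']*c[1]/c[2]+p['cy']])
def tri(pairs):
    A=np.zeros((3,3));b=np.zeros(3);L=[]
    for p,u,v in pairs:
        o,d=ray(p,u,v);d=d/np.linalg.norm(d);M=np.eye(3)-np.outer(d,d);A+=M;b+=M@o;L.append((M,o))
    x=np.linalg.solve(A,b);return x,[np.linalg.norm(M@(x-o)) for M,o in L]
def rot(): 
    return R.from_euler('xyz',get_obs()['tool_rot'],degrees=True).as_matrix()
E
python3 - <<'E'
from h import *
print(get_obs())
for n in ['scene','top','wrist']:
    p=snap(n,n+'0');print(n,p['fx'],p['cx'],p['cy'],np.round(p['world_from_camera'],3).tolist())
    cv2.imwrite('pics/%s0b.png'%n,cv2.resize(p['img'],(800,600),interpolation=cv2.INTER_CUBIC))
E
```

```text
pics
{'time_s': 0.0, 'qpos': array([-72.1310296 ,  18.43947519,  -4.01537903,  83.17590202,
         1.29660452,  78.54217143,  -3.25952738]), 'joint_velocities': array([-0.14390642,  0.03222224,  0.03990974,  0.04642665,  0.0116896 ,
        0.03087978,  0.06198531]), 'effort': array([-6.85493262e-06, -4.91280770e+01, -4.04038802e-01, -3.12529707e+01,
       -6.40626275e-02,  4.36822919e-02,  1.70155240e-04]), 'tool_pos': array([0.19062893, 0.62096341, 0.29114792]), 'tool_rot': array([-1.79887787e+02,  7.50513295e-03,  1.62941457e+02]), 'force': array([ 0.46132603, -0.16727672, -0.12847977]), 'wrist_torque': array([-0.02250444,  0.01852604, -0.02937343]), 'grip_width': 0.08687098537544069}
scene 483.44603352096755 261.3905431642076 197.65500040553013 [[-0.733, 0.57, -0.372, 1.074], [0.68, 0.618, -0.394, 0.584], [0.005, -0.542, -0.84, 1.339], [0.0, 0.0, 0.0, 1.0]]
top 411.317637182822 251.77725893251588 190.66449504082811 [[-0.003, -0.987, 0.164, 0.324], [-1.0, 0.006, 0.017, -0.013], [-0.018, -0.164, -0.986, 1.231], [0.0, 0.0, 0.0, 1.0]]
wrist 318.8376230403536 248.460701176614 190.0315620999648 [[0.294, 0.918, 0.267, 0.117], [0.956, -0.282, -0.084, 0.644], [-0.002, 0.28, -0.96, 0.383], [0.0, 0.0, 0.0, 1.0]]
```

View pics/scene0b.png

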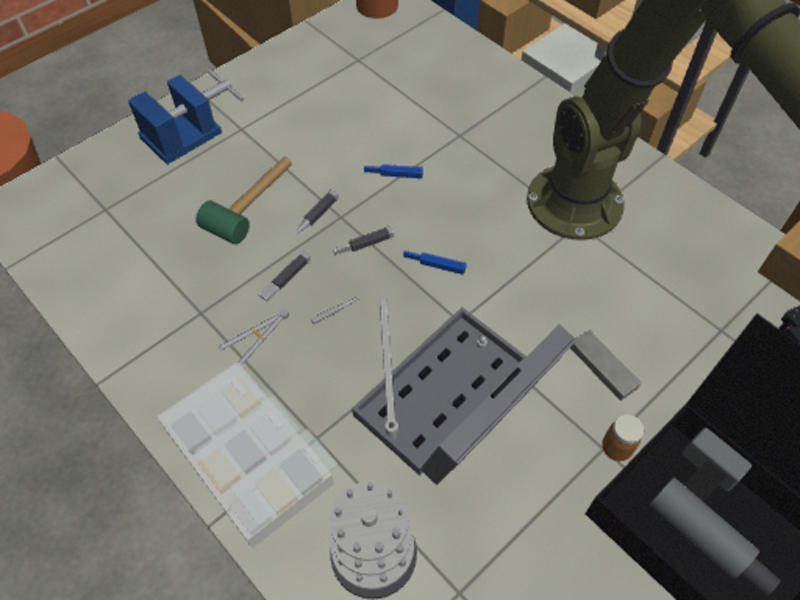

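View pics/top0b.png

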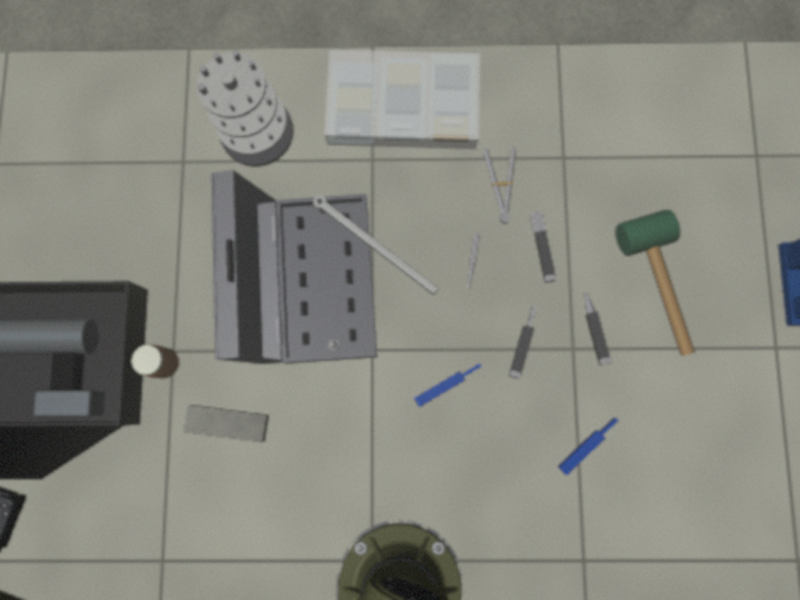

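View pics/wrist0b.png

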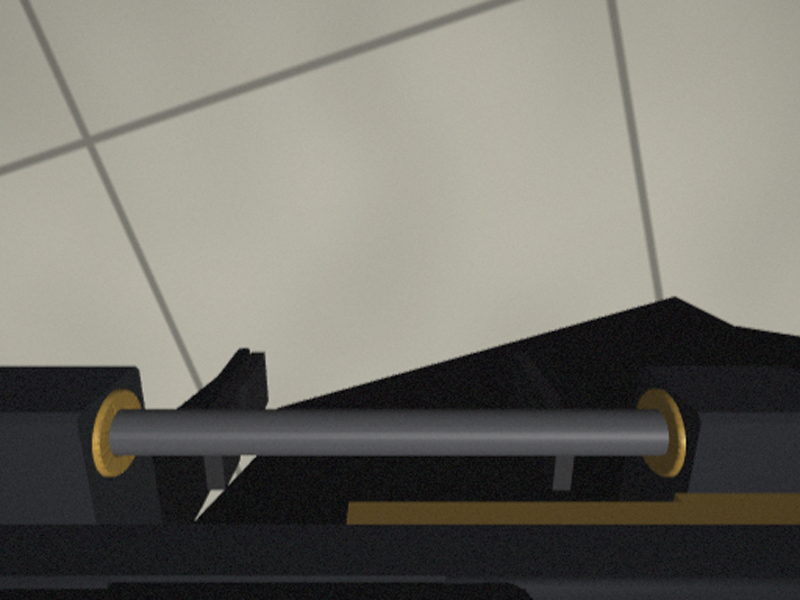

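The pictures show three dark chisels. Their top-view pixels at 800x600 are (541,245) with a flat blade, (597,328), and (523,342). There are two blue look-alikes at (448,385) and (588,446). The slim nail punch is at (473,262), and the case is at about (325,280). I'll measure these now.

```bash
python3 - <<'E'
from h import *
s=read_camera('scene');t=read_camera('top')
for n in ['chisel_a','chisel_b','chisel_c','chisel_d','keeper','lid','case','nail_punch','compass','mallet','oilstone']:
    for nm,p in (('S',s),('T',t)):
        for r in masks_of(n,p)[:5]:
            m=r['pixels'];ys,xs=np.nonzero(m);
            q=cv2.minAreaRect(np.stack([xs,ys],1).astype(np.float32)) if len(xs)>5 else None
            c=p['img'][m].mean(0).round()
            print(n,nm,round(r['confidence'],2),'c',round(xs.mean(),1),round(ys.mean(),1),'z0',np.round(onz(p,xs.mean(),ys.mean(),.01)[:2],3),'rect',np.round(q[0],1),np.round(q[1],1),round(q[2],1),c)
E
python3 - <<'E'
import cv2
s=cv2.imread('pics/scene0.png');t=cv2.imread('pics/top0.png')
a=cv2.resize(s[110:200,160:310],(800,480),interpolation=cv2.INTER_CUBIC)
cv2.imwrite('pics/cs.png',a)
a=cv2.resize(t[100:240,125:285],(686,600),interpolation=cv2.INTER_CUBIC)
cv2.imwrite('pics/ct.png',a)
a=cv2.resize(s[180:320,215:375],(686,600),interpolation=cv2.INTER_CUBIC)
cv2.imwrite('pics/cc.png',a)
E
```

```text
chisel_a S 0.86 c 182.6 176.0 z0 [ 0.623 -0.283] rect [182.4 175.9] [ 7.3 39. ] 47.0 [95. 91. 92.]
chisel_a S 0.72 c 233.8 153.7 z0 [ 0.434 -0.238] rect [232.4 154.2] [ 7.4 39.2] 69.8 [85. 83. 83.]
chisel_a S 0.66 c 280.0 167.4 z0 [ 0.357 -0.086] rect [277.6 166.8] [40.7  8. ] 14.0 [123.  64.  34.]
chisel_a S 0.5 c 253.1 109.0 z0 [ 0.243 -0.347] rect [251.5 108.8] [37.3  7.1] 4.1 [124.  66.  37.]
chisel_a T 0.92 c 346.8 156.8 z0 [ 0.629 -0.281] rect [346.8 157.3] [45.1  8.7] 78.2 [106. 107. 107.]
chisel_a T 0.78 c 381.7 214.8 z0 [ 0.452 -0.377] rect [380.8 211.9] [41.5  7.6] 74.1 [91. 91. 92.]
chisel_a T 0.77 c 373.3 287.1 z0 [ 0.242 -0.341] rect [375.5 284.5] [ 8.5 46.7] 45.0 [135.  85.  65.]
chisel_a T 0.75 c 333.9 221.4 z0 [ 0.433 -0.235] rect [334.7 218.2] [ 8.6 46.8] 17.4 [ 98. 100. 100.]
chisel_a T 0.57 c 282.7 247.2 z0 [ 0.357 -0.082] rect [285.9 245.4] [ 7.8 47.2] 59.5 [144.  97.  79.]
chisel_b S 0.86 c 182.6 176.0 z0 [ 0.623 -0.283] rect [182.4 175.9] [ 7.3 39. ] 47.0 [95. 91. 92.]
chisel_b S 0.72 c 233.8 153.7 z0 [ 0.434 -0.238] rect [232.4 154.2] [ 7.4 39.2] 69.8 [85. 83. 
[... 3519 characters left out ...]
t T 0.72 c 420.0 167.5 z0 [ 0.594 -0.499] rect [417.8 181.9] [93.2 40.1] 82.8 [ 80. 101.  98.]
oilstone S 0.7 c 318.0 258.6 z0 [0.511 0.237] rect [318.4 258. ] [ 18.2 129.6] 44.0 [104. 100.  99.]
oilstone S 0.57 c 387.1 233.1 z0 [0.288 0.324] rect [387.2 233.2] [50.2 18.9] 46.5 [108. 113. 113.]
oilstone S 0.27 c 211.9 198.9 z0 [ 0.609 -0.146] rect [213.8 198.1] [ 3.6 31.8] 63.4 [141. 139. 139.]
oilstone T 0.79 c 143.9 270.3 z0 [0.292 0.325] rect [144.2 270.3] [52.8 18. ] 7.3 [119. 126. 126.]
oilstone T 0.71 c 334.0 221.8 z0 [ 0.431 -0.235] rect [334.9 218.6] [ 7.8 46.8] 15.9 [ 98.  99. 100.]
oilstone T 0.61 c 419.8 165.8 z0 [ 0.599 -0.499] rect [416.9 180.8] [92.1 40.9] 84.9 [ 80. 101.  97.]
```

View pics/cs.png

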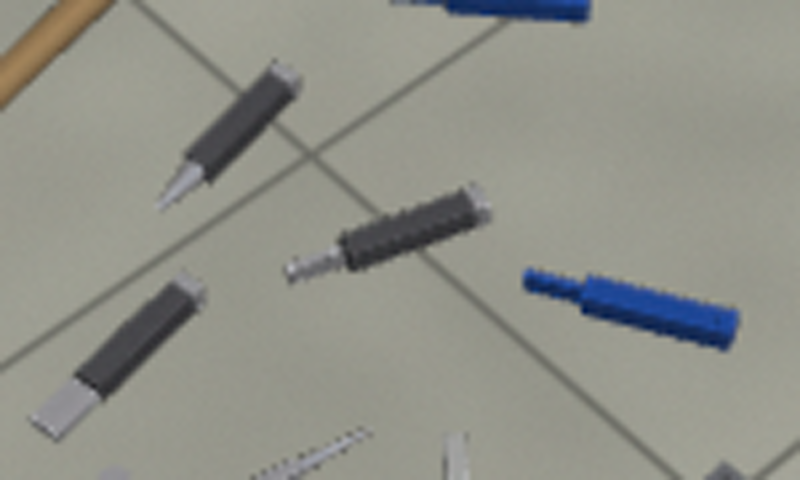

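View pics/ct.png

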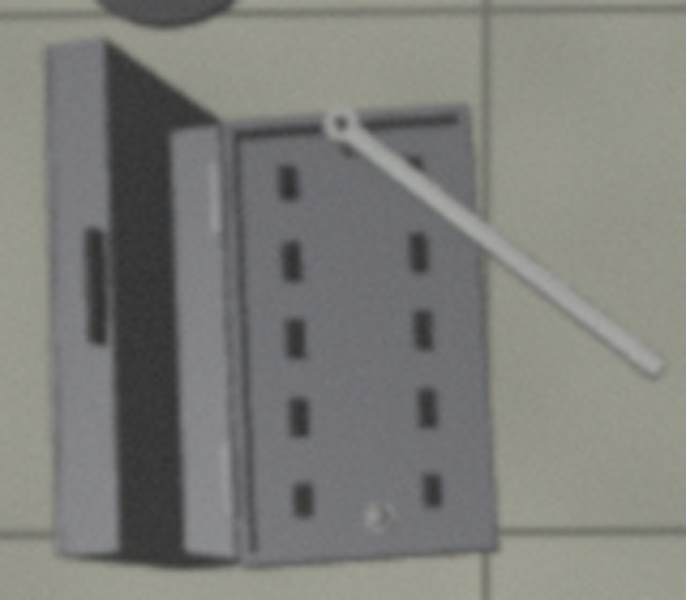

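View pics/cc.png

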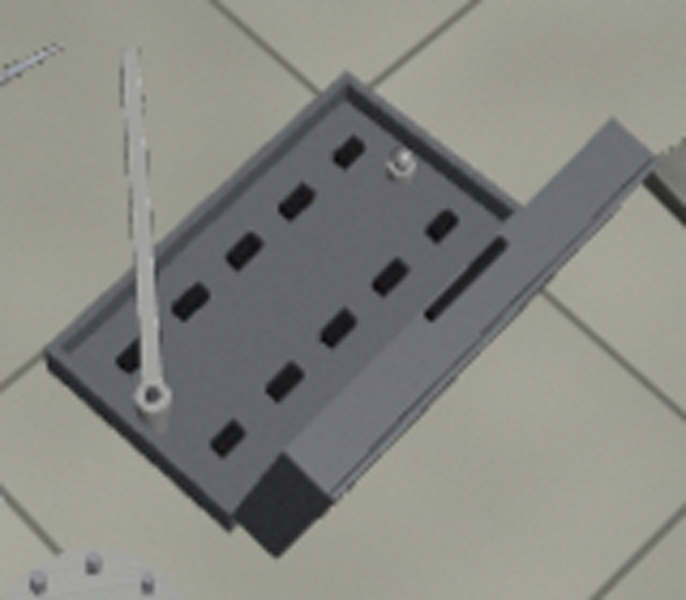

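The crops show three dark square-shanked chisels: flat blade (chisel_a, scene 182,176), pin (chisel_c, scene 234,154) and cone (chisel_d, scene 202,134). The two blue ones are look-alikes to leave alone. Next I'll fit the case pose from the comb blocks in both views and triangulate the chisel ends.

```bash
cat > casefit.py <<'E'
from h import *
from scipy.optimize import least_squares
def blobs(p,poly,thr):
    g=cv2.cvtColor(p['img'],cv2.COLOR_BGR2GRAY)
    m=np.zeros(g.shape,np.uint8);cv2.fillPoly(m,[np.array(poly,np.int32)],1)
    b=((g<thr)&(m>0)).astype(np.uint8)
    n,l,s,c=cv2.connectedComponentsWithStats(b)
    return [(c[i],s[i,4]) for i in range(1,n) if 6<=s[i,4]<=80]
E
python3 - <<'E'
from casefit import *
s=read_camera('scene');t=read_camera('top')
# crop ct: origin(125,100) scale 4.286 ; cc: origin (215,180)
k=160/686
T=[(289,183),(292,262),(296,339),(299,417),(303,499),(418,253),(423,330),(428,408),(432,490)]
Tc=[(112,45),(56,45),(0,45),(-56,45),(-112,45),(56,-45),(0,-45),(-56,-45),(-112,-45)]
S=[(227,438),(284,382),(338,328),(390,277),(442,225),(190,301),(244,250),(296,201),(349,151)]
def refine(p,u,v):
    g=cv2.cvtColor(p['img'],cv2.COLOR_BGR2GRAY).astype(float)
    a,b=int(round(v)),int(round(u));W=g[a-5:a+6,b-5:b+6];w=np.clip(np.median(W)-12-W,0,None)
    yy,xx=np.mgrid[a-5:a+6,b-5:b+6];return (w*xx).sum()/w.sum(),(w*yy).sum()/w.sum()
ob=[(t,)+refine(t,125+u*k,100+v*k)+c for (u,v),c in zip(T,Tc)]+[(s,)+refine(s,215+u*k,180+v*k)+c for (u,v),c in zip(S,Tc)]
def f(q):
    r=[]
    for p,u,v,cx,cy in ob:
        x=q[0]+np.cos(q[2])*cx/1e3-np.sin(q[2])*cy/1e3;y=q[1]+np.sin(q[2])*cx/1e3+np.cos(q[2])*cy/1e3
        r+=list(proj(p,[x,y,q[3]])-[u,v])
    return r
q=least_squares(f,[.58,.12,0,.02]);print(q.x,np.degrees(q.x[2]),np.round(np.reshape(q.fun,(-1,2)),1).tolist())
x,y,th,_=q.x
np.save('case.npy',[x,y,th])
c=lambda cx,cy:np.array([x+np.cos(th)*cx-np.sin(th)*cy,y+np.sin(th)*cx+np.cos(th)*cy])
for i,cx in enumerate((-.084,-.028,.028,.084)):print('cradle',i,c(cx,0))
print('hinge',c(.14,0))
# keeper tip
print('tip',tri([(t,125+655*k,100+367*k),(s,215+131*k,180+52*k)]))
# chisel endpoints : head end top / tip
def cs(u,v):return (s,160+u*150/800,110+v*90/480)
P={'A':[cs(186,288)+tuple(),(t,548*.64,278*.64),cs(45,425),(t,537*.64,215*.64)],
'C':[cs(477,203),(t,515*.64,373*.64),cs(292,270),(t,533*.64,310*.64)],
'D':[cs(283,78),(t,604*.64,361*.64),cs(160,207),(t,587*.64,296*.64)]}
for n,v in P.items():
    a=tri(v[:2]);b=tri(v[2:]);print(n,'head',a,'tip',b,'len',np.linalg.norm(a[0]-b[0]),'yaw',np.degrees(np.arctan2(*(b[0]-a[0])[[1,0]])))
E
```

```text
[0.56555152 0.13861695 0.06333824 0.01722412] 3.6290137468669563 [[0.1, 0.5], [0.0, -0.0], [-0.0, 0.0], [-0.1, 0.0], [-0.2, -0.5], [0.0, -0.0], [0.0, 0.1], [-0.0, 0.1], [-0.1, -0.4], [0.4, -0.5], [-0.0, -0.0], [0.1, 0.0], [0.0, 0.0], [-0.3, 0.4], [0.0, -0.1], [0.1, -0.1], [-0.0, -0.1], [-0.3, 0.3]]
cradle 0 [0.48171995 0.1333001 ]
cradle 1 [0.53760766 0.13684467]
cradle 2 [0.59349537 0.14038924]
cradle 3 [0.64938308 0.14393381]
hinge [0.70527079 0.14747838]
tip (array([ 0.53197975, -0.06699196,  0.05891833]), [np.float64(0.0010856783626647637), np.float64(0.001085678362664693)])
A head (array([ 0.56292336, -0.28937455,  0.016033  ]), [np.float64(0.001028522019263572), np.float64(0.0010285220192637165)]) tip (array([ 0.69028206, -0.27419233,  0.00552298]), [np.float64(0.0006236702885318867), np.float64(0.0006236702885319992)]) len 0.1286903168864771 yaw 6.798051708999298
C head (array([ 0.38047812, -0.21816518,  0.01453376]), [np.float64(0.00167929165022315), np.float64(0.0016792916502233921)]) tip (array([ 0.50159874, -0.2590426 ,  0.00994024]), [np.float64(0.0004188203150656634), np.float64(0.0004188203150656993)]) len 0.127915078251105 yaw -18.649207097453782
D head (array([ 0.40315223, -0.38705347,  0.01284302]), [np.float64(0.00028431233502946933), np.float64(0.0002843123350295123)]) tip (array([ 0.52888111, -0.36474602,  0.00104107]), [np.float64(0.0007316113856493087), np.float64(0.0007316113856492604)]) len 0.12823673511362468 yaw 10.061005057123486
```

Everything is consistent: the case is at (0.566, 0.139) with yaw 3.6°, block height is about 17–22 mm, and the bar is at about 0.83 rad. First I'll go to a staging point and push the bar open.

```bash
cat > plan.py <<'E'
from h import *
import sys
def plan(x,y,z,yaw=None,maxs=.05):
    o=get_obs();M=R.from_euler('xyz',o['tool_rot'],degrees=True).as_matrix()
    d=M.T@(np.array([x,y,z])-o['tool_pos'])
    n=max(1,int(np.ceil(np.abs(d).max()/maxs)))
    print('shift tool',d.round(4),'n',n,'per row',(d/n).round(4))
    yaw=o['tool_rot'][2] if yaw is None else yaw
    rv=(R.from_matrix(M).inv()*R.from_euler('xyz',[180,0,yaw],degrees=True)).as_rotvec(degrees=True)
    k=max(1,int(np.ceil(np.abs(rv).max()/10)));print('turn',rv.round(2),'n',k,'per row',(rv/k).round(2))
    # combined: constant world displacement while rotating -> per-row shifts
if __name__=='__main__': plan(*map(float,sys.argv[1:]))
E
python3 plan.py .19 .62 .40; python3 plan.py .533 .03 .40 93.6
```

```text
shift tool [ 0.0003 -0.0015 -0.1077] n 3 per row [ 0.0001 -0.0005 -0.0359]
turn [0. 0. 0.] n 1 per row [0. 0. 0.]
shift tool [-0.5007 -0.4649 -0.1077] n 11 per row [-0.0455 -0.0423 -0.0098]
turn [ 1.000e-02 -0.000e+00  6.934e+01] n 7 per row [ 0.   -0.    9.91]
```

Emit:
carry_out(increments="0 0 0 -0.055 0 0 0; 0 0 0 -0.055 0 0 0; 0 -0.042 -0.039 0 0 0 0; 0 -0.042 -0.039 0 0 0 0; 0 -0.042 -0.039 0 0 0 0; 0 -0.042 -0.039 0 0 0 0; 0 -0.042 -0.039 0 0 0 0; 0 -0.042 -0.039 0 0 0 0; 0 -0.042 -0.039 0 0 0 0; 0 -0.042 -0.039 0 0 0 0; 0 -0.042 -0.039 0 0 0 0; 0 0 0 0 0 0 10; 0 0 0 0 0 0 10; 0 0 0 0 0 0 10; 0 0 0 0 0 0 10; 0 0 0 0 0 0 10; 0 0 0 0 0 0 10; 0 0 0 0 0 0 9", force=20)

```text
time_s: 3.7
tool_pos: [0.4577, 0.1586, 0.4075]
tool_rot: [179.6, -0.4, 91.6]
force: [-0.6, 0.1, -0.7]
grip_width: 0.0006
```

```bash
python3 plan.py .533 .03 .25 93.6
```

```text
shift tool [-0.1317  0.0708  0.1571] n 4 per row [-0.0329  0.0177  0.0393]
turn [ 0.38 -0.37 -2.04] n 1 per row [ 0.38 -0.37 -2.04]
```

Emit:
carry_out(increments="0 -0.033 0.018 0.03 0 0 0; 0 -0.033 0.018 0.03 0 0 0; 0 -0.033 0.018 0.04 0.4 -0.4 -2; 0 -0.033 0.018 0.04 0 0 0; 0 0 0 0 0 0 0")

```text
time_s: 4.32
tool_pos: [0.5377, 0.0281, 0.2652]
tool_rot: [179.7, -0.1, 93.7]
force: [-0.1, -0.0, -0.6]
grip_width: 0.0003
```

```bash
python3 plan.py .533 .03 .117 93.6
python3 - <<'E'
from h import *
p=snap('wrist','w1');p=snap('top','t1')
E
```

```text
shift tool [ 0.0019 -0.0053  0.1482] n 3 per row [ 0.0006 -0.0018  0.0494]
turn [ 0.28 -0.11  0.13] n 1 per row [ 0.28 -0.11  0.13]
```

View pics/w1.png

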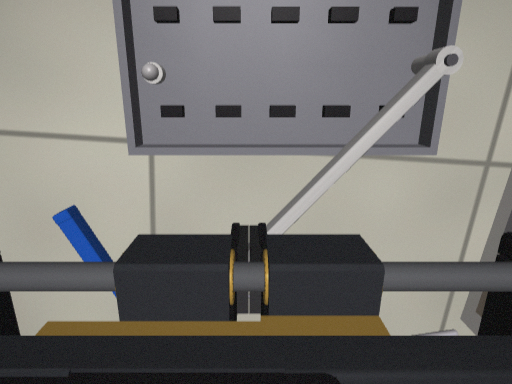

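Emit:
carry_out(increments="0 0.002 -0.005 0.049 0 0 0; 0 0 0 0.049 0 0 0; 0 0 0 0.05 0 0 0; 0 0 0 0 0 0 0; 0 -0.012 0.018 0 0 0 0; 0 -0.016 0.013 0 0 0 0; 0 -0.015 0.015 0 0 0 0; 0 -0.013 0.016 0 0 0 0; 0 -0.011 0.018 0 0 0 0; 0 -0.009 0.019 0 0 0 0; 0 -0.007 0.02 0 0 0 0; 0 -0.005 0.02 0 0 0 0; 0 -0.003 0.02 0 0 0 0; 0 -0.001 0.021 0 0 0 0; 0 0 0.016 0 0 0 0; 0 0 0 0 0 0 0; 0 0.005 -0.03 0 0 0 0; 0 0.005 -0.03 -0.05 0 0 0; 0 0 0 -0.06 0 0 0; 0 0 0 -0.04 0 0 0")

```text
time_s: 6.92
tool_pos: [0.6901, -0.0115, 0.3364]
tool_rot: [175.2, -1.5, 96.4]
force: [-0.0, -0.1, -0.2]
grip_width: 0.0005
```

Run:
```python
from h import *
t=snap('top');s=snap('scene')
cv2.imwrite('pics/t2.png',np.hstack([cv2.resize(t['img'][80:280,120:440],(480,300)),cv2.resize(s['img'][60:320,100:420],(320,260))[:260].copy() if 0 else cv2.resize(s['img'][60:320,100:400],(320,300))]))
```

```text
(no output)
```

View pics/t2.png

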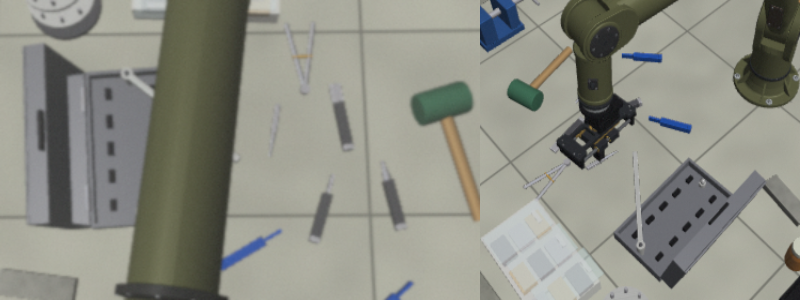

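The bar did not move; its tip is still at scene (245,193). The tool also ended tilted and higher than commanded. I'll repeat this in smaller calls and watch the forces.

```bash
python3 plan.py .533 .03 .25 93.6;python3 -c "
from h import *;print(get_obs()['tool_pos'],get_obs()['tool_rot'],get_obs()['qpos'])"
```

```text
shift tool [ 0.0572 -0.161   0.0773] n 4 per row [ 0.0143 -0.0403  0.0193]
turn [ 5.22 -1.6   2.67] n 1 per row [ 5.22 -1.6   2.67]
[ 0.69190944 -0.01228895  0.34023331] [174.74273982  -1.47649514  96.33630505] [-22.0219992   20.76331369  29.36876322  77.4953351  -12.72757118
  79.52843026  13.38317015]
```

Emit:
carry_out(increments="0 0 0 0 5.2 -1.6 2.7; 0 0.04 -0.04 0 0 0 0; 0 0 -0.04 0.02 0 0 0; 0 0 -0.04 0.02 0 0 0; 0 0 -0.03 0.04 0 0 0; 0 0 0 0 0 0 0")

```text
time_s: 7.78
tool_pos: [0.5313, 0.0218, 0.259]
tool_rot: [-179.7, 0.1, 93.8]
force: [0.7, 0.0, 0.8]
grip_width: 0.0006
```

```bash
python3 plan.py .533 .03 .117 93.6;python3 -c "
from h import *;print(get_obs()['qpos'])
s=snap('scene','s3')"
```

```text
shift tool [0.0082 0.003  0.1419] n 3 per row [0.0027 0.001  0.0473]
turn [-0.3   0.06  0.17] n 1 per row [-0.3   0.06  0.17]
[-32.39678081   5.25236809  28.93165089 103.33551707  -2.60180419
  72.38160953   1.00855125]
```

Emit:
carry_out(increments="0 0.008 0.003 0.047 0 0 0; 0 0 0 0.047 0 0 0; 0 0 0 0.047 0 0 0; 0 0 0 0 0 0 0; 0 0 0 0 0 0 0")

```text
time_s: 8.45
tool_pos: [0.5515, 0.0329, 0.1312]
tool_rot: [178.4, -0.1, 93.9]
force: [0.5, -0.4, 0.7]
grip_width: 0.0003
```

```bash
python3 plan.py .533 .03 .112 93.6;python3 -c "
from h import *
s=snap('scene','s3'); cv2.imwrite('pics/s3.png',cv2.resize(s['img'][130:330,180:400],(660,600)))"
```

```text
shift tool [-0.0017 -0.0192  0.0187] n 1 per row [-0.0017 -0.0192  0.0187]
turn [ 1.59 -0.09  0.3 ] n 1 per row [ 1.59 -0.09  0.3 ]
```

View pics/s3.png

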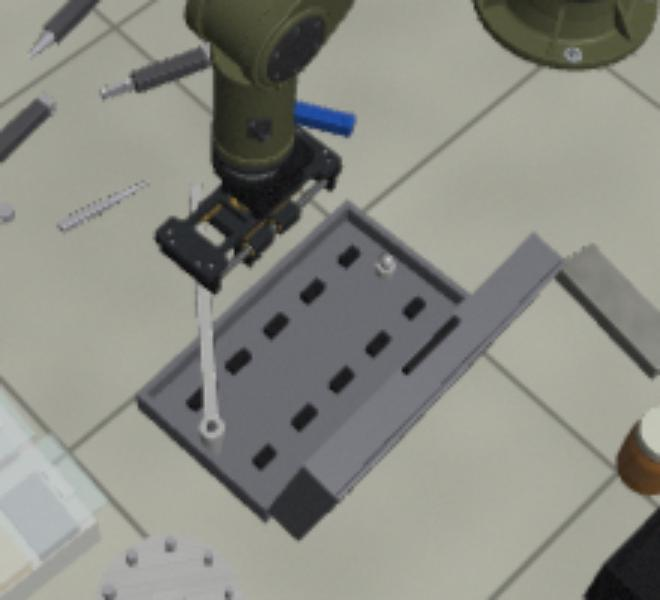

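The descent fell short (z 0.131), so the tips passed just above the bar. I'll correct and use smaller rows.

Emit:
carry_out(increments="0 -0.002 -0.02 0 1.6 0 0; 0 0 0 0.012 0 0 0; 0 0 0 0.012 0 0 0; 0 0 0 0 0 0 0")

```text
time_s: 9.0
tool_pos: [0.5321, 0.0297, 0.1093]
tool_rot: [179.8, -0.2, 93.9]
force: [-0.8, -0.4, -0.2]
grip_width: 0.0004
```

```bash
python3 plan.py .533 .03 .112 93.6
```

```text
shift tool [ 0.0002  0.0009 -0.0027] n 1 per row [ 0.0002  0.0009 -0.0027]
turn [ 0.24 -0.21  0.3 ] n 1 per row [ 0.24 -0.21  0.3 ]
```

Emit:
carry_out(increments="0 -0.012 0.018 -0.003 0 0 0; 0 -0.016 0.013 0 0 0 0; 0 -0.015 0.015 0 0 0 0; 0 -0.013 0.016 0 0 0 0; 0 -0.011 0.018 0 0 0 0; 0 -0.009 0.019 0 0 0 0; 0 0 0 0 0 0 0")

```text
time_s: 9.88
tool_pos: [0.6385, -0.039, 0.1104]
tool_rot: [180.0, -0.3, 94.1]
force: [-0.5, -0.2, 0.6]
grip_width: 0.0002
```

```bash
python3 plan.py .637 -.0405 .113 93.6;python3 -c "
from h import *
s=snap('scene','s3'); cv2.imwrite('pics/s4.png',cv2.resize(s['img'][130:330,180:400],(660,600)))"
```

```text
shift tool [-0.0014 -0.0016 -0.0026] n 1 per row [-0.0014 -0.0016 -0.0026]
turn [ 0.   -0.31  0.47] n 1 per row [ 0.   -0.31  0.47]
```

View pics/s4.png

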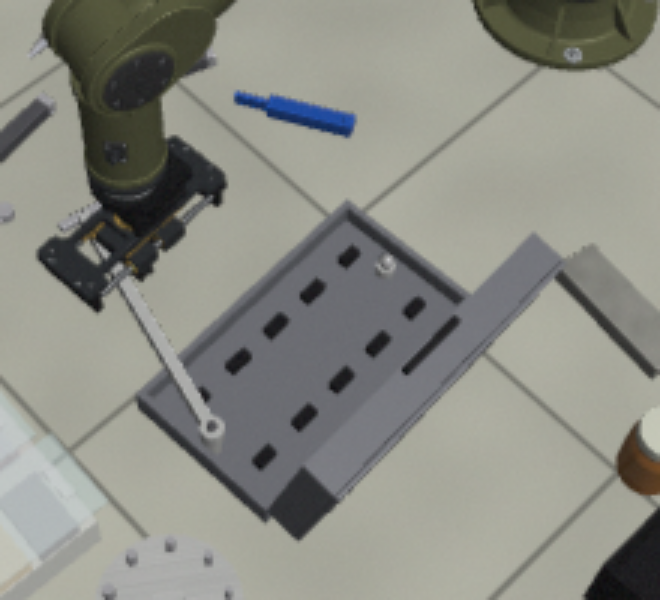

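Emit:
carry_out(increments="0 -0.008 0.018 -0.001 0 0 0; 0 -0.005 0.02 0 0 0 0; 0 -0.003 0.02 0 0 0 0; 0 -0.001 0.021 0 0 0 0; 0 0 0.018 0 0 0 0; 0 0 0 0 0 0 0; 0 0 -0.03 0 0 0 0; 0 0 -0.02 -0.02 0 0 0; 0 0 0 -0.04 0 0 0; 0 0 0 -0.04 0 0 0; 0 0 0 0 0 0 0")

```text
time_s: 11.3
tool_pos: [0.6743, -0.0483, 0.21]
tool_rot: [-178.9, -0.8, 94.3]
force: [0.6, 1.4, 0.3]
grip_width: 0.0002
```

```bash
python3 plan.py .48 -.24 .25 -18.6;python3 -c "
from h import *
s=snap('scene','s3'); cv2.imwrite('pics/s5.png',cv2.resize(s['img'][130:330,130:350],(660,600)))"
```

```text
shift tool [-0.1762 -0.2088 -0.0383] n 5 per row [-0.0352 -0.0418 -0.0077]
turn [ -1.48   0.61 112.86] n 12 per row [-0.12  0.05  9.41]
```

View pics/s5.png

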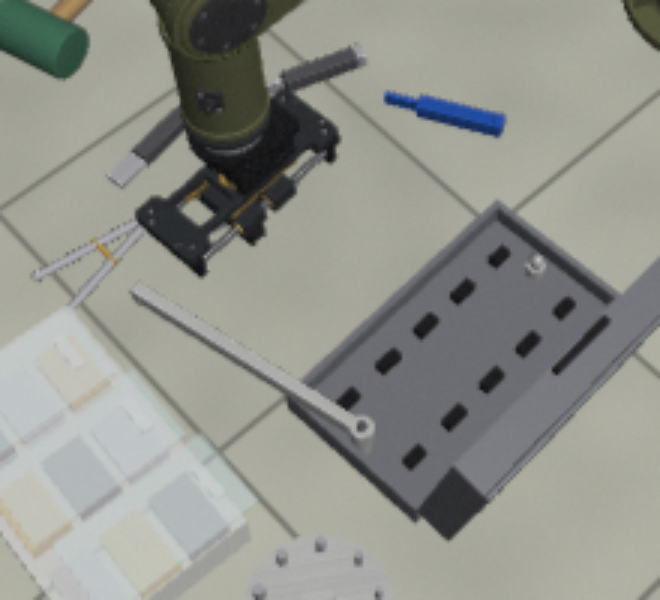

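```bash
python3 plan.py .54 -.29 .25 6.8
```

```text
shift tool [-0.2308 -0.1519 -0.0418] n 5 per row [-0.0462 -0.0304 -0.0084]
turn [-1.66  0.39 87.46] n 9 per row [-0.18  0.04  9.72]
```

Emit:
carry_out(increments="1 -0.02 -0.02 -0.04 -1.6 0.4 0; 1 -0.05 -0.03 0 0 0 0; 1 -0.05 -0.03 0 0 0 0; 1 -0.05 -0.03 0 0 0 0; 1 -0.05 -0.03 0 0 0 0; 1 0 0 0 0 0 9.7; 1 0 0 0 0 0 9.7; 1 0 0 0 0 0 9.7; 1 0 0 0 0 0 9.7; 1 0 0 0 0 0 9.7; 1 0 0 0 0 0 9.7; 1 0 0 0 0 0 9.7; 1 0 0 0 0 0 9.7; 1 0 0 0 0 0 9.7; 1 0 0 0 0 0 0")

```text
time_s: 13.22
tool_pos: [0.5278, -0.2741, 0.2176]
tool_rot: [-177.5, 2.0, 4.3]
force: [0.5, -0.1, 0.1]
grip_width: 0.0874
```

```bash
python3 plan.py .54 -.29 .25 6.8
python3 - <<'E'
from h import *
p=snap('wrist','w2')
for r in masks_of('chisel_a',p):
    ys,xs=np.nonzero(r['pixels']);c=cv2.minAreaRect(np.stack([xs,ys],1).astype(np.float32));print(r['confidence'],r['bbox'],c)
E
```

```text
shift tool [ 0.0099  0.0153 -0.0334] n 1 per row [ 0.0099  0.0153 -0.0334]
turn [-2.55  1.9  -2.57] n 1 per row [-2.55  1.9  -2.57]
0.98 [188.7, 188.6, 245.5, 305.3] ((218.58619689941406, 247.96554565429688), (19.695966720581055, 125.79158782958984), 23.198591232299805)
0.95 [338.1, 176.8, 364.0, 243.1] ((351.0, 207.5), (67.0, 24.0), 90.0)
0.74 [258.9, 0.0, 293.8, 142.5] ((276.1499328613281, 71.89806365966797), (144.93128967285156, 28.67110824584961), 87.79740142822266)
```

View pics/w2.png

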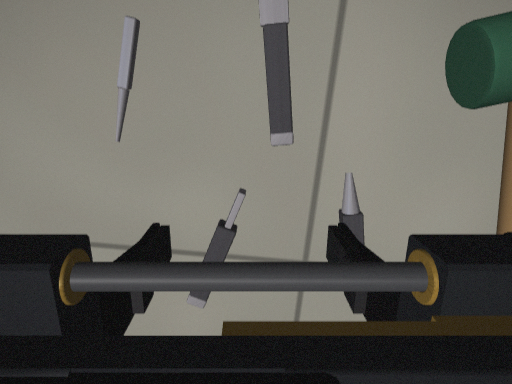

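Run:
```python
from h import *
p=snap('wrist')
c=p['img'][0:160,210:340];cv2.imwrite('pics/w2c.png',cv2.resize(c,(650,800//1)) if 0 else cv2.resize(c,(487,600),interpolation=cv2.INTER_CUBIC))
for u,v,z in ((272,134,.02),(292,132,.02),(264,24,.02),(287,24,.02),(272,145,0),(293,143,0)):print(u,v,onz(p,u,v,z).round(4))
```

```text
272 134 [ 0.5671 -0.2834  0.02  ]
292 132 [ 0.5703 -0.301   0.02  ]
264 24 [ 0.6547 -0.2685  0.02  ]
287 24 [ 0.6559 -0.287   0.02  ]
272 145 [ 0.5538 -0.2853  0.    ]
293 143 [ 0.5573 -0.3052  0.    ]
```

View pics/w2c.png

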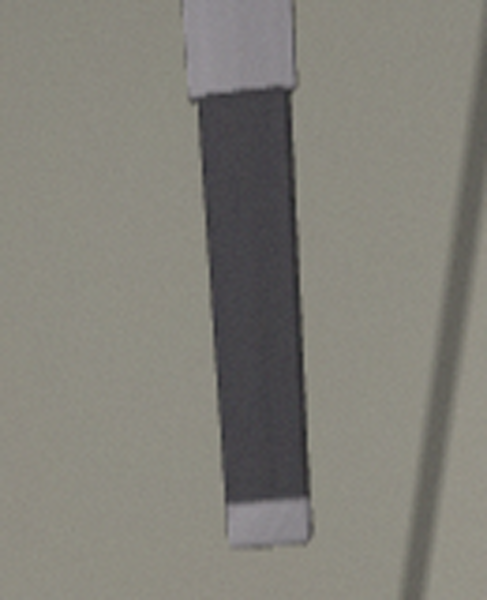

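```bash
python3 plan.py .626 -.282 .15 8
```

```text
shift tool [0.099  0.0177 0.0645] n 2 per row [0.0495 0.0089 0.0323]
turn [-2.54  1.79 -3.71] n 1 per row [-2.54  1.79 -3.71]
```

Emit:
carry_out(increments="1 0 0 0 -2.5 1.8 -3.7; 1 0.033 0.008 0 0 0 0; 1 0.033 0.008 0 0 0 0; 1 0.033 0.008 0 0 0 0; 1 0 0 0.03 0 0 0; 1 0 0 0.03 0 0 0; 1 0 0 0 0 0 0")

```text
time_s: 14.25
tool_pos: [0.6319, -0.2835, 0.1557]
tool_rot: [-179.8, -0.1, 8.9]
force: [-0.1, -0.7, -0.8]
grip_width: 0.087
```

```bash
python3 plan.py .626 -.282 .11 8
```

```text
shift tool [-0.0058 -0.0022  0.0457] n 1 per row [-0.0058 -0.0022  0.0457]
turn [-0.19 -0.13  0.92] n 1 per row [-0.19 -0.13  0.92]
```

Emit:
carry_out(increments="1 -0.006 -0.002 0.015 0 0 1; 1 0 0 0.015 0 0 0; 1 0 0 0.015 0 0 0; 1 0 0 0 0 0 0")

```text
time_s: 14.75
tool_pos: [0.6258, -0.2829, 0.1104]
tool_rot: [-179.9, -0.3, 7.9]
force: [0.2, 0.8, 0.0]
grip_width: 0.0871
```

```bash
python3 plan.py .626 -.282 .074 8;python3 -c "
from h import *
snap('wrist','w3')"
```

```text
shift tool [ 0.0001 -0.0008  0.0364] n 1 per row [ 0.0001 -0.0008  0.0364]
turn [-0.14 -0.3  -0.09] n 1 per row [-0.14 -0.3  -0.09]
```

View pics/w3.png

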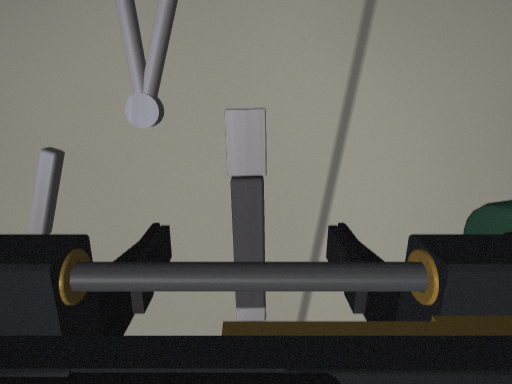

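The flat-bladed dark chisel is centred between the fingers, with its shank at (249,240).

Emit:
carry_out(increments="1 0 0 0.012 0 0 0; 1 0 0 0.012 0 0 0; 1 0 0 0.012 0 0 0; 1 0 0 0 0 0 0; 0 0 0 0 0 0 0; 0 0 0 0 0 0 0; 0 0 0 0 0 0 0; 0 0 0 0 0 0 0", force=45)

```text
time_s: 15.8
tool_pos: [0.6277, -0.2838, 0.0745]
tool_rot: [-180.0, -0.5, 7.9]
force: [0.6, 0.3, -0.8]
grip_width: 0.0551
```

Emit:
carry_out(increments="0 0 0 0 0 0 0; 0 0 0 0 0 0 0; 0 0 0 0 0 0 0; 0 0 0 0 0 0 0; 0 0 0 0 0 0 0")

```text
time_s: 16.42
tool_pos: [0.6279, -0.2835, 0.0748]
tool_rot: [-180.0, -0.5, 7.9]
force: [-0.1, -0.2, -0.2]
grip_width: 0.02
```

Emit:
carry_out(increments="0 0 0 -0.03 0 0 0; 0 0 0 -0.05 0 0 0; 0 0 0 -0.05 0 0 0; 0 0 0 -0.04 0 0 0; 0 0 0 0 0 0 0; 0 0 0 0 0 0 -8; 0 0 0 0 0 0 -8; 0 0 0 0 0 0 -8; 0 0 0 0 0 0 -8; 0 0 0 0 0 0 -8; 0 0 0 0 0 0 -8; 0 0 0 0 0 0 -8; 0 0 0 0 0 0 -8; 0 0 0 0 0 0 -8; 0 0 0 0 0 0 -8; 0 0 0 0 0 0 -5; 0 0 0 0 0 0 0")

```text
time_s: 18.55
tool_pos: [0.6141, -0.276, 0.2141]
tool_rot: [-177.9, -1.3, 95.6]
force: [0.5, 0.2, -4.0]
grip_width: 0.0193
```

```bash
python3 plan.py .5935 .1404 .22 93.6;python3 -c "
from h import *
snap('wrist','w4')"
```

```text
shift tool [0.4165 0.0204 0.0031] n 9 per row [0.0463 0.0023 0.0003]
turn [-2.09 -1.3   2.04] n 1 per row [-2.09 -1.3   2.04]
```

View pics/w4.png

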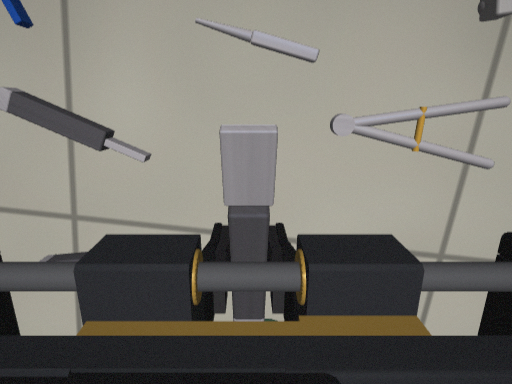

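Emit:
carry_out(increments="0 0 0 0 -2.1 -1.3 2; 0 0.035 0.002 -0.003 0 0 0; 0 0.042 0.002 -0.003 0 0 0; 0 0.042 0.002 -0.002 0 0 0; 0 0.042 0.002 0 0 0 0; 0 0.042 0.002 0 0 0 0; 0 0.042 0.002 0 0 0 0; 0 0.042 0.002 0 0 0 0; 0 0.042 0.002 0 0 0 0; 0 0.042 0.002 0 0 0 0; 0 0.03 0.002 0 0 0 0; 0 0 0 0 0 0 0; 0 0 0 0 0 0 0")

```text
time_s: 20.23
tool_pos: [0.6082, 0.137, 0.2096]
tool_rot: [-179.1, 0.1, 92.1]
force: [-0.7, -1.0, -3.1]
grip_width: 0.0191
```

```bash
python3 plan.py .5935 .1404 .13 93.6;python3 -c "
from h import *
snap('wrist','w5')"
```

```text
shift tool [ 0.0041 -0.0133  0.0798] n 2 per row [ 0.002  -0.0067  0.0399]
turn [-0.85  0.11 -1.5 ] n 1 per row [-0.85  0.11 -1.5 ]
```

View pics/w5.png

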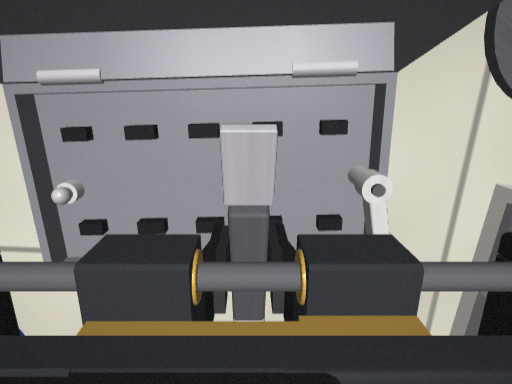

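Emit:
carry_out(increments="0 0.004 -0.013 0 -0.8 0 -1.5; 0 0 0 0.015 0 0 0; 0 0 0 0.015 0 0 0; 0 0 0 0.015 0 0 0; 0 0 0 0.015 0 0 0; 0 0 0 0.015 0 0 0; 0 0 0 0 0 0 0")

```text
time_s: 21.15
tool_pos: [0.5953, 0.1342, 0.1273]
tool_rot: [-179.8, 0.3, 93.0]
force: [-0.7, 0.1, -2.7]
grip_width: 0.0198
```

```bash
python3 plan.py .5935 .1404 .13 93.6;python3 -c "
from h import *
snap('wrist','w6')"
```

```text
shift tool [ 0.0063 -0.0015 -0.0027] n 1 per row [ 0.0063 -0.0015 -0.0027]
turn [-0.21  0.27 -0.56] n 1 per row [-0.21  0.27 -0.56]
```

View pics/w6.png

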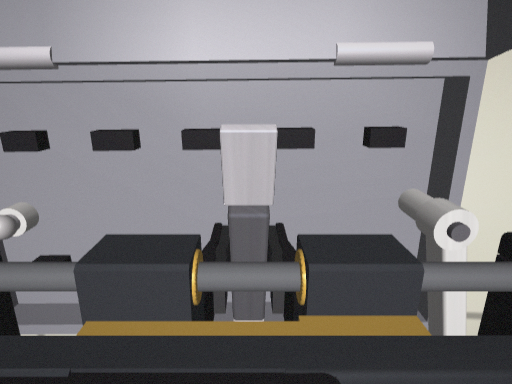

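Emit:
carry_out(increments="0 0.006 -0.001 0 0 0 -0.5; 0 0 0 0.012 0 0 0; 0 0 0 0.012 0 0 0; 0 0 0 0.01 0 0 0; 0 0 0 0 0 0 0")

```text
time_s: 21.82
tool_pos: [0.5971, 0.1442, 0.0963]
tool_rot: [179.7, -0.0, 93.7]
force: [-0.5, -0.3, -0.1]
grip_width: 0.0199
```

```bash
python3 plan.py .5935 .1404 .085 93.6
```

```text
shift tool [-0.0036 -0.0039  0.0112] n 1 per row [-0.0036 -0.0039  0.0112]
turn [ 0.31 -0.02  0.12] n 1 per row [ 0.31 -0.02  0.12]
```

Emit:
carry_out(increments="0 -0.003 -0.004 -0.002 0 0 0; 0 0 0 0.004 0 0 0; 0 0 0 0 0 0 0")

```text
time_s: 22.2
tool_pos: [0.593, 0.1398, 0.0943]
tool_rot: [179.7, -0.0, 93.7]
force: [-0.8, 0.4, 1.8]
grip_width: 0.0193
```

```bash
python3 plan.py .5935 .1404 .085 93.6; python3 -c "
from h import *
print(get_obs()['force'])"
```

```text
shift tool [0.0005 0.0005 0.0093] n 1 per row [0.0005 0.0005 0.0093]
turn [ 0.28 -0.    0.05] n 1 per row [ 0.28 -0.    0.05]
[-0.76790637  0.4281247   1.79998962]
```

```bash
python3 -c "
from h import *
w=snap('wrist','w7');s=snap('scene')
cv2.imwrite('pics/w7.png',np.hstack([w['img'],cv2.resize(s['img'][170:310,215:355],(384,384))]))"
```

```text
(no output)
```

View pics/w7.png

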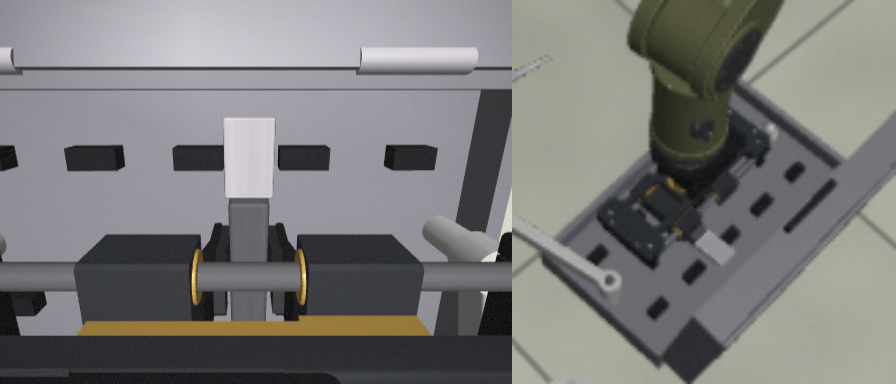

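Emit:
carry_out(increments="0 0 0 -0.008 0 0 0; 0 0 0.002 0 0 0 0; 0 0 0 0 0 0 0")

```text
time_s: 22.68
tool_pos: [0.5946, 0.1391, 0.1019]
tool_rot: [179.8, 0.1, 93.6]
force: [-0.3, -0.5, -2.4]
grip_width: 0.0195
```

```bash
python3 plan.py .5945 .1404 .085 93.6; python3 -c "
from h import *
w=snap('wrist','w8')"
```

```text
shift tool [ 0.0013 -0.0001  0.0169] n 1 per row [ 0.0013 -0.0001  0.0169]
turn [0.21 0.07 0.02] n 1 per row [0.21 0.07 0.02]
```

View pics/w8.png

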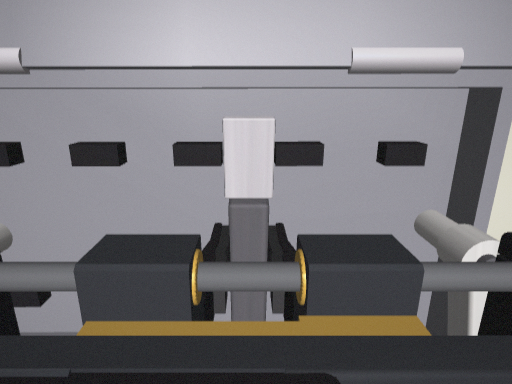

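Emit:
carry_out(increments="0 0 0 0.006 0 0 0; 0 0 0 0.006 0 0 0; 0 0 0 0 0 0 0")

```text
time_s: 23.1
tool_pos: [0.5951, 0.1401, 0.09]
tool_rot: [179.7, 0.0, 93.7]
force: [-1.8, -0.1, 1.4]
grip_width: 0.0196
```

```bash
python3 plan.py .5945 .1404 .085 93.6; python3 -c "
from h import *
w=snap('wrist','w9')"
```

```text
shift tool [ 0.0003 -0.0006  0.005 ] n 1 per row [ 0.0003 -0.0006  0.005 ]
turn [0.27 0.   0.06] n 1 per row [0.27 0.   0.06]
```

View pics/w9.png

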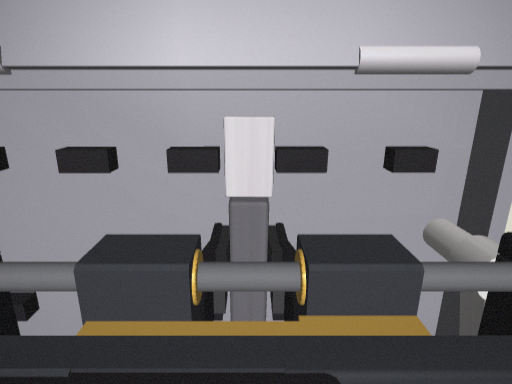

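Emit:
carry_out(increments="0 0 0 0.003 0 0 0; 0 0 0 0.003 0 0 0; 0 0 0 0 0 0 0")

```text
time_s: 23.52
tool_pos: [0.5952, 0.1408, 0.0862]
tool_rot: [179.7, -0.1, 93.7]
force: [-1.3, 0.1, 2.0]
grip_width: 0.0195
```

```bash
python3 plan.py .5945 .1404 .085 93.6; python3 -c "
from h import *
w=snap('wrist','w10')"
```

```text
shift tool [-0.0004 -0.0007  0.0012] n 1 per row [-0.0004 -0.0007  0.0012]
turn [ 0.25 -0.1   0.06] n 1 per row [ 0.25 -0.1   0.06]
```

View pics/w10.png

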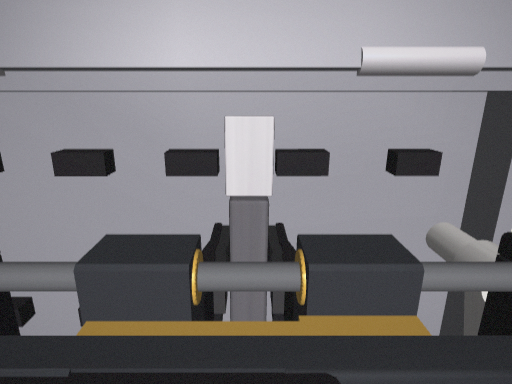

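Emit:
carry_out(increments="0.45 0 0 0 0 0 0; 0.45 0 0 0 0 0 0; 0.45 0 0 0 0 0 0; 0.45 0 0 0 0 0 0; 0.45 0 0 0 0 0 0; 0.45 0 0 0 0 0 0; 0.45 0 0 -0.02 0 0 0; 0.45 0 0 -0.03 0 0 0; 0.6 0 0 -0.05 0 0 0; 0.8 0 0 -0.05 0 0 0; 1 0 0 0 0 0 0")

```text
time_s: 24.95
tool_pos: [0.5955, 0.1391, 0.2453]
tool_rot: [179.5, -0.0, 93.6]
force: [0.3, -0.3, -0.7]
grip_width: 0.0615
```

```bash
python3 -c "
from h import *
w=snap('wrist','w11');s=snap('scene')
cv2.imwrite('pics/w11.png',np.hstack([cv2.resize(w['img'],(400,300)),cv2.resize(s['img'][170:310,215:355],(400,300))]))"
```

```text
(no output)
```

View pics/w11.png

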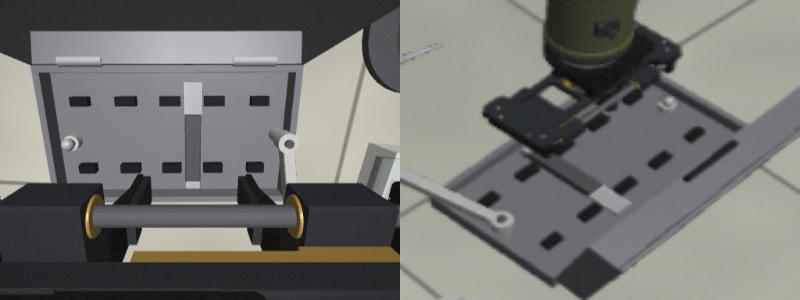

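Chisel A lies in cradle 2, blade at the +y end, flat and centred. Next is the dark one near (0.44,-0.24).

```bash
python3 plan.py .52 -.265 .25 161.4
```

```text
shift tool [-0.3985 -0.0984 -0.0092] n 8 per row [-0.0498 -0.0123 -0.0011]
turn [  0.07   0.12 -67.82] n 7 per row [ 0.01  0.02 -9.69]
```

Emit:
carry_out(increments="1 -0.04 -0.01 -0.01 0 0 0; 1 -0.045 -0.011 0 0 0 0; 1 -0.045 -0.011 0 0 0 0; 1 -0.045 -0.011 0 0 0 0; 1 -0.045 -0.011 0 0 0 0; 1 -0.045 -0.011 0 0 0 0; 1 -0.045 -0.011 0 0 0 0; 1 -0.045 -0.011 0 0 0 0; 1 -0.04 -0.011 0 0 0 0; 1 0 0 0 0 0 -8.5; 1 0 0 0 0 0 -8.5; 1 0 0 0 0 0 -8.5; 1 0 0 0 0 0 -8.5; 1 0 0 0 0 0 -8.5; 1 0 0 0 0 0 -8.5; 1 0 0 0 0 0 -8.5; 1 0 0 0 0 0 -8.5; 1 0 0 0 0 0 0; 1 0 0 0 0 0 0")

```text
time_s: 27.42
tool_pos: [0.5018, -0.269, 0.2251]
tool_rot: [-179.6, -2.8, 163.5]
force: [-0.4, -1.2, -0.0]
grip_width: 0.0871
```

```bash
python3 -c "
from h import *
w=snap('wrist','w12')"
```

```text
(no output)
```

View pics/w12.png

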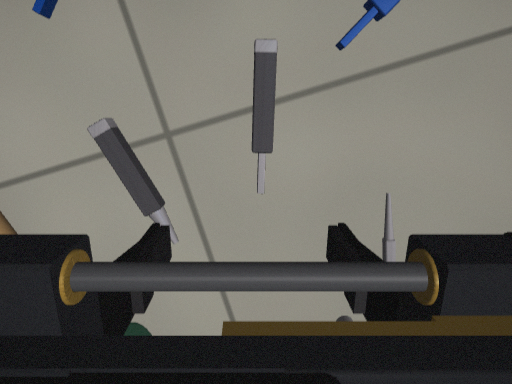

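```bash
python3 - <<'E'
from h import *
p=snap('wrist')
h=onz(p,265.5,40,.02);b=onz(p,262,152,.02)
print(h,b,np.linalg.norm(h-b),np.degrees(np.arctan2(*(b-h)[[1,0]])),'org',b+(h-b)*.3)
E
python3 plan.py .441 -.239 .15 161.4
```

```text
[ 0.37603505 -0.21767374  0.02      ] [ 0.46893686 -0.24731895  0.02      ] 0.0975171080689614 -17.698016399718647 org [ 0.44106632 -0.23842539  0.02      ]
shift tool [0.0632 0.0121 0.0784] n 2 per row [0.0316 0.0061 0.0392]
turn [-0.45 -2.78  2.2 ] n 1 per row [-0.45 -2.78  2.2 ]
```

Emit:
carry_out(increments="1 0 0 0 -0.4 -2.8 1.6; 1 0.03 0.006 0 0 0 0; 1 0.03 0.006 0 0 0 0; 1 0 0 0.03 0 0 0; 1 0 0 0.03 0 0 0; 1 0 0 0 0 0 0")

```text
time_s: 28.28
tool_pos: [0.4478, -0.2381, 0.1647]
tool_rot: [180.0, 0.2, 161.5]
force: [0.1, 0.6, -0.7]
grip_width: 0.0868
```

```bash
python3 plan.py .441 -.2385 .11 162.2
```

```text
shift tool [ 0.0065 -0.0025  0.0547] n 2 per row [ 0.0033 -0.0013  0.0273]
turn [ 0.    0.24 -0.66] n 1 per row [ 0.    0.24 -0.66]
```

Emit:
carry_out(increments="1 0.007 -0.002 0 0 0 -0.6; 1 0 0 0.014 0 0 0; 1 0 0 0.014 0 0 0; 1 0 0 0.014 0 0 0; 1 0 0 0.012 0 0 0; 1 0 0 0 0 0 0")

```text
time_s: 29.02
tool_pos: [0.4418, -0.2387, 0.1093]
tool_rot: [-180.0, 0.4, 162.1]
force: [-0.5, 0.2, 0.6]
grip_width: 0.0866
```

```bash
python3 plan.py .441 -.2385 .074 162.2; python3 -c "
from h import *
w=snap('wrist','w13')"
```

```text
shift tool [ 0.0011 -0.0001  0.0353] n 1 per row [ 0.0011 -0.0001  0.0353]
turn [-0.02  0.43 -0.08] n 1 per row [-0.02  0.43 -0.08]
```

View pics/w13.png

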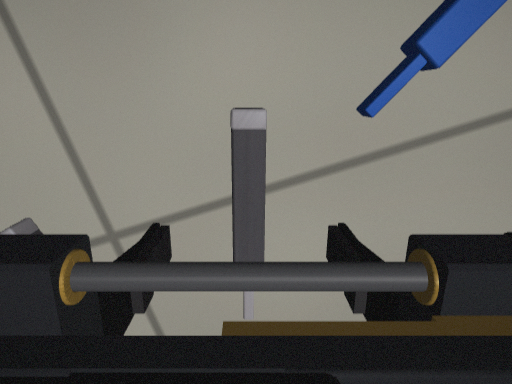

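Emit:
carry_out(increments="1 0.001 0 0.012 0 0 0; 1 0 0 0.012 0 0 0; 1 0 0 0.011 0 0 0; 0.5 0 0 0 0 0 0; 0 0 0 0 0 0 0; 0 0 0 0 0 0 0; 0 0 0 0 0 0 0; 0 0 0 0 0 0 0; 0 0 0 0 0 0 0; 0 0 0 0 0 0 0; 0 0 0 0 0 0 0; 0 0 0 0 0 0 0; 0 0 0 0 0 0 0", force=50)

```text
time_s: 30.7
tool_pos: [0.4427, -0.2391, 0.0739]
tool_rot: [-180.0, 0.7, 162.1]
force: [0.7, 0.7, 0.4]
grip_width: 0.0196
```

Emit:
carry_out(increments="0 0 0 -0.03 0 0 0; 0 0 0 -0.04 0 0 0; 0 0 0 -0.04 0 0 0; 0 0 0 -0.03 0 0 0; 0 0 0 0 0 0 0; 0 0 0 0 0 0 8; 0 0 0 0 0 0 8; 0 0 0 0 0 0 8; 0 0 0 0 0 0 8; 0 0 0 0 0 0 8; 0 0 0 0 0 0 8; 0 0 0 0 0 0 8; 0 0 0 0 0 0 8; 0 0 0 0 0 0 4; 0 0 0 0 0 0 0")

```text
time_s: 32.58
tool_pos: [0.4287, -0.2328, 0.194]
tool_rot: [-178.5, -0.4, 91.9]
force: [-0.5, 0.9, -2.4]
grip_width: 0.0196
```

```bash
python3 plan.py .5376 .1368 .21 93.6; python3 -c "
from h import *
w=snap('wrist','w14')"
```

```text
shift tool [ 0.366   0.1204 -0.0165] n 8 per row [ 0.0458  0.0151 -0.0021]
turn [-1.48 -0.44 -1.74] n 1 per row [-1.48 -0.44 -1.74]
```

View pics/w14.png

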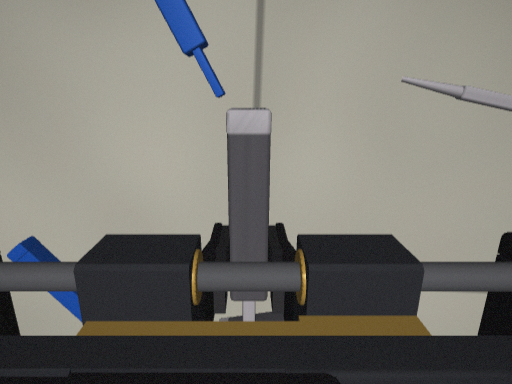

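Emit:
carry_out(increments="0 0 0 -0.01 -1.5 -0.4 -1.7; 0 0.035 0.012 -0.003 0 0 0; 0 0.041 0.014 -0.003 0 0 0; 0 0.041 0.014 0 0 0 0; 0 0.041 0.014 0 0 0 0; 0 0.041 0.014 0 0 0 0; 0 0.041 0.013 0 0 0 0; 0 0.041 0.013 0 0 0 0; 0 0.041 0.013 0 0 0 0; 0 0.03 0.01 0 0 0 0; 0 0 0 0 0 0 0; 0 0 0 0 0 0 0")

```text
time_s: 34.12
tool_pos: [0.5235, 0.1354, 0.217]
tool_rot: [178.9, -0.0, 94.6]
force: [-0.2, -0.7, -2.5]
grip_width: 0.0196
```

```bash
python3 plan.py .538 .1368 .13 93.6
```

```text
shift tool [0.0002 0.0129 0.0873] n 2 per row [0.0001 0.0065 0.0436]
turn [ 1.05 -0.05  1.03] n 1 per row [ 1.05 -0.05  1.03]
```

Emit:
carry_out(increments="0 0 0.013 0 1 0 1; 0 0 0 0.015 0 0 0; 0 0 0 0.015 0 0 0; 0 0 0 0.015 0 0 0; 0 0 0 0.015 0 0 0; 0 0 0 0.015 0 0 0; 0 0 0 0.01 0 0 0; 0 0 0 0 0 0 0")

```text
time_s: 35.12
tool_pos: [0.5337, 0.1317, 0.125]
tool_rot: [-179.8, 0.0, 93.5]
force: [0.6, -0.6, -2.0]
grip_width: 0.0192
```

```bash
python3 plan.py .538 .1368 .105 93.6; python3 -c "
from h import *
w=snap('wrist','w15')"
```

```text
shift tool [0.0048 0.0046 0.02  ] n 1 per row [0.0048 0.0046 0.02  ]
turn [-0.16  0.05 -0.14] n 1 per row [-0.16  0.05 -0.14]
```

View pics/w15.png

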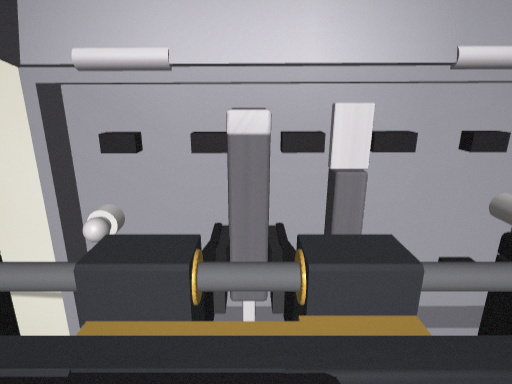

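Emit:
carry_out(increments="0 0.005 0.005 0 0 0 0; 0 0 0 0.01 0 0 0; 0 0 0 0.01 0 0 0; 0 0 0 0.008 0 0 0; 0 0 0 0 0 0 0")

```text
time_s: 35.8
tool_pos: [0.54, 0.138, 0.0968]
tool_rot: [180.0, -0.0, 93.5]
force: [0.1, 0.5, -3.0]
grip_width: 0.0198
```

```bash
python3 plan.py .538 .1368 .085 93.6
```

```text
shift tool [-0.0011 -0.0021  0.0118] n 1 per row [-0.0011 -0.0021  0.0118]
turn [ 0.03 -0.01 -0.12] n 1 per row [ 0.03 -0.01 -0.12]
```

Emit:
carry_out(increments="0 -0.001 -0.002 0.004 0 0 0; 0 0 0 0.005 0 0 0; 0 0 0 0.003 0 0 0; 0 0 0 0 0 0 0")

```text
time_s: 36.3
tool_pos: [0.5382, 0.1368, 0.0843]
tool_rot: [179.9, -0.0, 93.5]
force: [-0.2, -0.9, -1.7]
grip_width: 0.0194
```

```bash
python3 -c "
from h import *
w=snap('wrist','w16')"
```

```text
(no output)
```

View pics/w16.png

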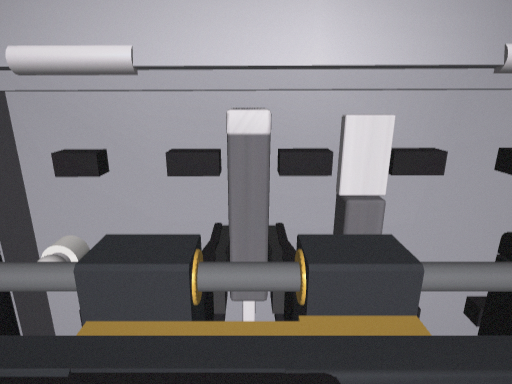

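In the gap. Releasing and lifting.

Emit:
carry_out(increments="0.42 0 0 0 0 0 0; 0.42 0 0 0 0 0 0; 0.42 0 0 0 0 0 0; 0.42 0 0 0 0 0 0; 0.42 0 0 0 0 0 0; 0.42 0 0 0 0 0 0; 0.42 0 0 -0.02 0 0 0; 0.42 0 0 -0.03 0 0 0; 0.6 0 0 -0.05 0 0 0; 0.8 0 0 -0.05 0 0 0; 1 0 0 0 0 0 0")

```text
time_s: 37.72
tool_pos: [0.5385, 0.1369, 0.2399]
tool_rot: [179.8, -0.1, 93.5]
force: [-0.7, -0.1, 0.1]
grip_width: 0.0589
```

```bash
python3 -c "
from h import *
w=snap('wrist','w11');s=snap('scene')
cv2.imwrite('pics/w17.png',np.hstack([cv2.resize(w['img'],(400,300)),cv2.resize(s['img'][90:310,145:365],(400,300))]))"; python3 plan.py .545 -.363 .25 190
```

```text
shift tool [-0.4989 -0.0215 -0.0138] n 10 per row [-0.0499 -0.0022 -0.0014]
turn [ -0.25  -0.16 -96.54] n 10 per row [-0.02 -0.02 -9.65]
```

View pics/w17.png

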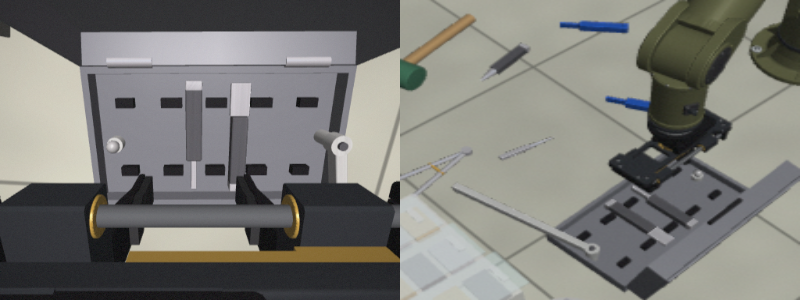

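```bash
python3 plan.py .40 -.385 .25 10
```

```text
shift tool [-0.5121 -0.1676 -0.0131] n 11 per row [-0.0466 -0.0152 -0.0012]
turn [-0.15  0.24 83.46] n 9 per row [-0.02  0.03  9.27]
```

Emit:
carry_out(increments="1 -0.04 -0.014 -0.01 0 0 0; 1 -0.047 -0.015 0 0 0 0; 1 -0.047 -0.015 0 0 0 0; 1 -0.047 -0.015 0 0 0 0; 1 -0.047 -0.015 0 0 0 0; 1 -0.047 -0.015 0 0 0 0; 1 -0.047 -0.015 0 0 0 0; 1 -0.047 -0.015 0 0 0 0; 1 -0.047 -0.015 0 0 0 0; 1 -0.047 -0.015 0 0 0 0; 1 -0.04 -0.015 0 0 0 0; 1 0 0 0 0 0 9.3; 1 0 0 0 0 0 9.3; 1 0 0 0 0 0 9.3; 1 0 0 0 0 0 9.3; 1 0 0 0 0 0 9.3; 1 0 0 0 0 0 9.3; 1 0 0 0 0 0 9.3; 1 0 0 0 0 0 9.3; 1 0 0 0 0 0 9.3")

```text
time_s: 40.33
tool_pos: [0.3814, -0.3832, 0.2114]
tool_rot: [-178.8, 3.7, 7.0]
force: [0.1, 0.4, 0.4]
grip_width: 0.0868
```

Emit:
carry_out(increments="1 0 0 0 0 0 0; 1 0 0 0 0 0 0")

```text
time_s: 40.58
tool_pos: [0.3803, -0.3821, 0.2089]
tool_rot: [-178.6, 3.9, 7.3]
force: [1.7, 0.0, 0.6]
grip_width: 0.0869
```

```bash
python3 -c "
from h import *
w=snap('wrist','w18')"; python3 plan.py .466 -.376 .15 10
```

```text
shift tool [0.0896 0.0061 0.0527] n 2 per row [0.0448 0.003  0.0264]
turn [-1.47  3.89 -2.78] n 1 per row [-1.47  3.89 -2.78]
```

View pics/w18.png

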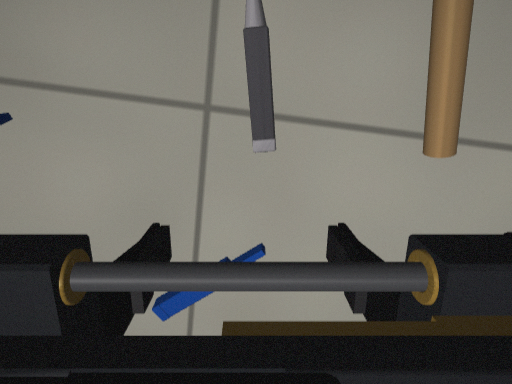

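Run:
```python
from h import *
p=snap('wrist')
h=onz(p,264,150.5,.02);b=onz(p,257,27,.02)
print(h,b,np.linalg.norm(h-b),np.degrees(np.arctan2(*(b-h)[[1,0]])),'org',b+(h-b)*.3)
```

```text
[ 0.3998978  -0.38848097  0.02      ] [ 0.49560263 -0.36942158  0.02      ] 0.09758419183962112 11.26296704321172 org [ 0.46689118 -0.3751394   0.02      ]
```

Emit:
carry_out(increments="1 0 0 0 -1.4 3.9 -3.6; 1 0.03 0.002 0 0 0 0; 1 0.03 0.002 0 0 0 0; 1 0.02 0.001 0.01 0 0 0; 1 0 0 0.02 0 0 0; 1 0 0 0.02 0 0 0; 1 0 0 0 0 0 0")

```text
time_s: 41.55
tool_pos: [0.4593, -0.3724, 0.1561]
tool_rot: [-179.9, -0.1, 11.1]
force: [0.2, 0.2, -0.2]
grip_width: 0.0871
```

```bash
python3 plan.py .467 -.375 .11 11
```

```text
shift tool [0.007  0.0041 0.0461] n 1 per row [0.007  0.0041 0.0461]
turn [-0.12 -0.15  0.14] n 1 per row [-0.12 -0.15  0.14]
```

Emit:
carry_out(increments="1 0.007 0.004 0 0 0 0; 1 0 0 0.012 0 0 0; 1 0 0 0.012 0 0 0; 1 0 0 0.012 0 0 0; 1 0 0 0.01 0 0 0; 1 0 0 0 0 0 0")

```text
time_s: 42.3
tool_pos: [0.4664, -0.376, 0.1074]
tool_rot: [-179.9, -0.2, 11.0]
force: [0.4, 0.3, 0.6]
grip_width: 0.087
```

```bash
python3 plan.py .467 -.375 .074 11; python3 -c "
from h import *
w=snap('wrist','w19')"
```

```text
shift tool [ 0.0007 -0.0008  0.0334] n 1 per row [ 0.0007 -0.0008  0.0334]
turn [-0.1  -0.18  0.03] n 1 per row [-0.1  -0.18  0.03]
```

View pics/w19.png

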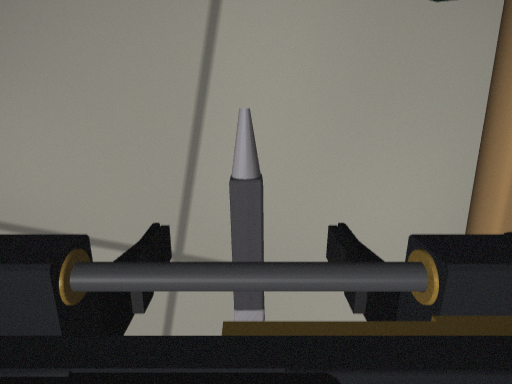

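Emit:
carry_out(increments="1 0 0 0.012 0 0 0; 1 0 0 0.011 0 0 0; 1 0 0 0.01 0 0 0; 0.5 0 0 0 0 0 0; 0 0 0 0 0 0 0; 0 0 0 0 0 0 0; 0 0 0 0 0 0 0; 0 0 0 0 0 0 0; 0 0 0 0 0 0 0; 0 0 0 0 0 0 0; 0 0 0 0 0 0 0; 0 0 0 0 0 0 0; 0 0 0 0 0 0 0", force=50)

```text
time_s: 43.98
tool_pos: [0.4677, -0.3765, 0.0741]
tool_rot: [180.0, -0.3, 11.1]
force: [-0.0, -0.1, -0.2]
grip_width: 0.0194
```

Emit:
carry_out(increments="0 0 0 -0.03 0 0 0; 0 0 0 -0.04 0 0 0; 0 0 0 -0.04 0 0 0; 0 0 0 -0.03 0 0 0; 0 0 0 0 0 0 0; 0 0 0 0 0 0 -8; 0 0 0 0 0 0 -8; 0 0 0 0 0 0 -8; 0 0 0 0 0 0 -8; 0 0 0 0 0 0 -8; 0 0 0 0 0 0 -8; 0 0 0 0 0 0 -8; 0 0 0 0 0 0 -8; 0 0 0 0 0 0 -8; 0 0 0 0 0 0 -8; 0 0 0 0 0 0 -2; 0 0 0 0 0 0 0")

```text
time_s: 46.1
tool_pos: [0.4552, -0.3667, 0.1868]
tool_rot: [-178.2, -1.5, 95.7]
force: [0.3, 1.1, -2.4]
grip_width: 0.0199
```

```bash
python3 plan.py .4817 .1333 .21 93.6; python3 -c "
from h import *
w=snap('wrist','w20')"
```

```text
shift tool [ 0.4954  0.0757 -0.0122] n 10 per row [ 0.0495  0.0076 -0.0012]
turn [-1.79 -1.5   2.14] n 1 per row [-1.79 -1.5   2.14]
```

View pics/w20.png

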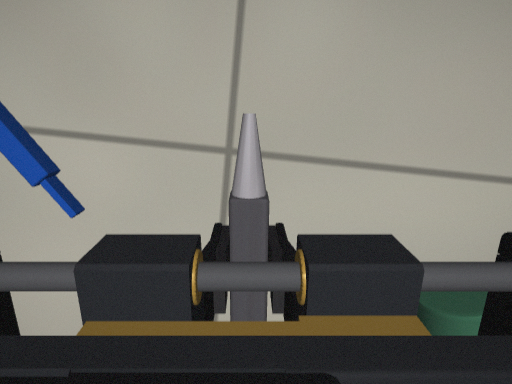

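Emit:
carry_out(increments="0 0 0 -0.012 -1.8 -1.5 2.1; 0 0.035 0.005 -0.004 0 0 0; 0 0.042 0.005 -0.004 0 0 0; 0 0.042 0.005 0 0 0 0; 0 0.042 0.005 0 0 0 0; 0 0.042 0.005 0 0 0 0; 0 0.042 0.005 0 0 0 0; 0 0.042 0.005 0 0 0 0; 0 0.042 0.005 0 0 0 0; 0 0.042 0.005 0 0 0 0; 0 0.042 0.005 0 0 0 0; 0 0.042 0.005 0 0 0 0; 0 0.025 0.003 0 0 0 0; 0 0 0 0 0 0 0; 0 0 0 0 0 0 0")

```text
time_s: 48.02
tool_pos: [0.4826, 0.1297, 0.1964]
tool_rot: [-179.3, -0.0, 92.7]
force: [-0.2, -0.0, -3.2]
grip_width: 0.0197
```

```bash
python3 plan.py .4817 .1333 .13 93.6
```

```text
shift tool [0.0036 0.0001 0.0664] n 2 per row [0.0018 0.     0.0332]
turn [-0.67 -0.03 -0.93] n 1 per row [-0.67 -0.03 -0.93]
```

Emit:
carry_out(increments="0 0.004 0 0 -0.6 0 -0.9; 0 0 0 0.013 0 0 0; 0 0 0 0.013 0 0 0; 0 0 0 0.013 0 0 0; 0 0 0 0.013 0 0 0; 0 0 0 0.012 0 0 0; 0 0 0 0 0 0 0")

```text
time_s: 48.9
tool_pos: [0.4815, 0.13, 0.1262]
tool_rot: [-179.8, 0.1, 93.3]
force: [-0.8, 0.1, -2.0]
grip_width: 0.0197
```

```bash
python3 plan.py .4817 .1333 .105 93.6; python3 -c "
from h import *
w=snap('wrist','w21')"
```

```text
shift tool [0.0033 0.0005 0.0212] n 1 per row [0.0033 0.0005 0.0212]
turn [-0.2   0.06 -0.31] n 1 per row [-0.2   0.06 -0.31]
```

View pics/w21.png

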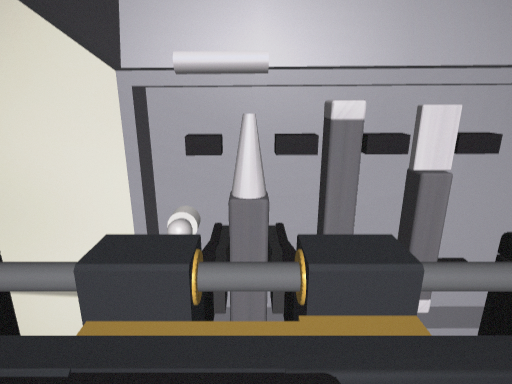

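Emit:
carry_out(increments="0 0.003 0 0.01 0 0 0; 0 0 0 0.01 0 0 0; 0 0 0 0.008 0 0 0; 0 0 0 0.006 0 0 0; 0 0 0 0 0 0 0")

```text
time_s: 49.58
tool_pos: [0.4823, 0.1339, 0.0912]
tool_rot: [-180.0, 0.0, 93.3]
force: [-1.3, -0.2, -2.5]
grip_width: 0.0197
```

```bash
python3 plan.py .4817 .1333 .0845 93.6
```

```text
shift tool [-0.0005 -0.0007  0.0067] n 1 per row [-0.0005 -0.0007  0.0067]
turn [-0.04  0.01 -0.28] n 1 per row [-0.04  0.01 -0.28]
```

Emit:
carry_out(increments="0 0 -0.001 0.004 0 0 0; 0 0 0 0.003 0 0 0; 0 0 0 0 0 0 0; 0.38 0 0 0 0 0 0; 0.38 0 0 0 0 0 0; 0.38 0 0 0 0 0 0; 0.38 0 0 0 0 0 0; 0.38 0 0 0 0 0 0; 0.38 0 0 0 0 0 0; 0.38 0 0 -0.02 0 0 0; 0.38 0 0 -0.03 0 0 0; 0.4 0 0 -0.05 0 0 0; 0.4 0 0 -0.05 0 0 0; 0 0 0 0 0 0 0")

```text
time_s: 51.32
tool_pos: [0.4821, 0.1339, 0.2397]
tool_rot: [179.9, -0.0, 93.3]
force: [-0.3, 0.6, 0.1]
grip_width: 0.0302
```

```bash
python3 -c "
from h import *
w=snap('wrist','w11');s=snap('scene')
cv2.imwrite('pics/w22.png',np.hstack([cv2.resize(w['img'],(400,300)),cv2.resize(s['img'][90:310,145:365],(400,300))]))"; python3 plan.py .62 .08 .25 93.6
```

```text
shift tool [-0.0613  0.1367 -0.015 ] n 3 per row [-0.0204  0.0456 -0.005 ]
turn [-0.3   0.11 -0.29] n 1 per row [-0.3   0.11 -0.29]
```

View pics/w22.png

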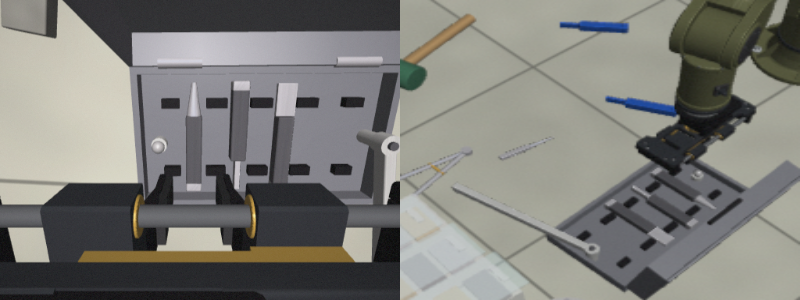

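All three chisels are in their cradles (0, 1 and 2). Next I'll measure the bar and plan the return sweep.

```bash
python3 - <<'E'
from h import *
x,y,th=np.load('case.npy');H=np.array([x+np.cos(th)*.14,y+np.sin(th)*.14])
s=snap('scene');t=snap('top')
for p in (s,t):
  for r in masks_of('keeper',p)[:2]:
    m=r['pixels'];ys,xs=np.nonzero(m);P=np.array([onz(p,a,b,.06)[:2] for a,b in zip(xs,ys)])
    d=P-H;k=np.linalg.norm(d,axis=1)>.1;
    an=np.degrees(np.arctan2(d[k][:,1],d[k][:,0]));print(r['confidence'],len(xs),'phi',np.median((an-180-np.degrees(th))%360),'maxr',np.linalg.norm(d,axis=1).max())
E
python3 plan.py .80 -.05 .25 93.6
```

```text
0.93 696 phi 100.61951527075792 maxr 0.27899352471822153
0.58 837 phi 330.5833134803445 maxr 0.4793033808440863
0.72 599 phi 99.2902174255562 maxr 0.2774597611100141
shift tool [-0.2012  0.3097 -0.0183] n 7 per row [-0.0287  0.0442 -0.0026]
turn [-0.51  0.19 -0.29] n 1 per row [-0.51  0.19 -0.29]
```

Run:
```python
from h import *
t=snap('top');s=snap('scene')
for n,u,v in (('org near edge bottom L',327,145),('R',477,147),('top near L',330,135),('topR',478,138)):
  for z in (0,.05): print(n,z,onz(t,u*.64,v*.64,z).round(3))
for u,v in ((253,543),(333,477),(160,415),(250,500)):
  print(u,v,onz(s,u*.64,v*.64,0).round(3),onz(s,u*.64,v*.64,.05).round(3))
# triangulate top front corners
print(tri([(t,477*.64,147*.64),(s,160*.64,415*.64)]),tri([(t,327*.64,145*.64),(s,333*.64,480*.64)]))
print(onz(t,268*.64,162*.64,0))
```

```text
org near edge bottom L 0 [0.843 0.142 0.   ]
org near edge bottom L 0.05 [0.822 0.136 0.05 ]
R 0 [ 0.835 -0.161  0.   ]
R 0.05 [ 0.814 -0.155  0.05 ]
top near L 0 [0.864 0.136 0.   ]
top near L 0.05 [0.842 0.13  0.05 ]
topR 0 [ 0.854 -0.164  0.   ]
topR 0.05 [ 0.833 -0.157  0.05 ]
253 543 [1.016 0.129 0.   ] [1.018 0.146 0.05 ]
333 477 [0.836 0.132 0.   ] [0.845 0.149 0.05 ]
160 415 [ 1.001 -0.191  0.   ] [ 1.004 -0.162  0.05 ]
250 500 [0.974 0.063 0.   ] [0.977 0.082 0.05 ]
(array([ 0.95167898, -0.22565938, -0.15694285]), [np.float64(0.06404697208463146), np.float64(0.06404697208463159)]) (array([0.84008669, 0.13984322, 0.008269  ]), [np.float64(0.0012414190158829283), np.float64(0.0012414190158828713)])
[8.07787711e-01 2.60708186e-01 2.22044605e-16]
```

Emit:
carry_out(increments="0 -0.029 0.04 -0.005 0 0 0; 0 -0.029 0.044 -0.005 0 0 0; 0 -0.029 0.044 -0.005 0 0 0; 0 -0.029 0.044 0 0 0 0; 0 -0.029 0.044 0 0 0 0; 0 -0.029 0.044 0 0 0 0; 0 -0.027 0.044 0 0 0 0; 0 0 0.015 0 0 0 0; 0 0 0 0 0 0 0")

```text
time_s: 52.85
tool_pos: [0.8178, -0.0511, 0.2341]
tool_rot: [-178.8, 0.2, 93.7]
force: [0.3, -0.3, -0.1]
grip_width: 0.0008
```

```bash
python3 plan.py .81 -.045 .18 93.6
```

```text
shift tool [ 0.0068 -0.0062  0.0542] n 2 per row [ 0.0034 -0.0031  0.0271]
turn [-1.24  0.21  0.11] n 1 per row [-1.24  0.21  0.11]
```

Emit:
carry_out(increments="0 0.007 -0.006 0 -1.2 0 0; 0 0 0 0.016 0 0 0; 0 0 0 0.016 0 0 0; 0 0 0 0.016 0 0 0; 0 0 0 0.016 0 0 0; 0 0 0 0 0 0 0")

```text
time_s: 53.6
tool_pos: [0.8079, -0.0444, 0.1618]
tool_rot: [-179.5, 0.2, 93.7]
force: [-0.2, 0.5, -0.4]
grip_width: 0.0003
```

```bash
python3 plan.py .80 -.045 .113 93.6
```

```text
shift tool [ 0.0001 -0.0075  0.0488] n 1 per row [ 0.0001 -0.0075  0.0488]
turn [-0.47  0.2   0.13] n 1 per row [-0.47  0.2   0.13]
```

Emit:
carry_out(increments="0 0 0 0.013 -0.5 0 0; 0 0 0 0.013 0 0 0; 0 0 0 0.013 0 0 0; 0 0 0 0.008 0 0 0; 0 0 0 0 0 0 0")

```text
time_s: 54.22
tool_pos: [0.8083, -0.0449, 0.112]
tool_rot: [179.9, 0.2, 93.7]
force: [0.2, 0.3, 0.6]
grip_width: 0.0008
```

```bash
python3 plan.py .80 -.045 .113 93.6
```

```text
shift tool [ 0.0004 -0.0083 -0.001 ] n 1 per row [ 0.0004 -0.0083 -0.001 ]
turn [0.13 0.21 0.13] n 1 per row [0.13 0.21 0.13]
```

Emit:
carry_out(increments="0 0.001 -0.016 -0.001 0 0 0; 0 0.001 -0.016 0 0 0 0; 0 -0.003 -0.014 0 0 0 0; 0 -0.003 -0.014 0 0 0 0; 0 -0.001 -0.014 0 0 0 0; 0 -0.001 -0.014 0 0 0 0; 0 0.001 -0.014 0 0 0 0; 0 0.001 -0.014 0 0 0 0; 0 0.003 -0.014 0 0 0 0; 0 0.003 -0.014 0 0 0 0; 0 0.005 -0.014 0 0 0 0; 0 0.005 -0.014 0 0 0 0; 0 0 0 0 0 0 0")

```text
time_s: 55.85
tool_pos: [0.6392, -0.0439, 0.1215]
tool_rot: [178.4, 0.3, 93.8]
force: [1.2, 0.4, 0.6]
grip_width: 0.0006
```

```bash
python3 plan.py .6352 -.0451 .114 93.6;python3 -c "
from h import *
s=snap('scene'); cv2.imwrite('pics/s23.png',cv2.resize(s['img'][130:330,150:370],(660,600)))"
```

```text
shift tool [-0.0009 -0.0043  0.0074] n 1 per row [-0.0009 -0.0043  0.0074]
turn [1.55 0.26 0.16] n 1 per row [1.55 0.26 0.16]
```

View pics/s23.png

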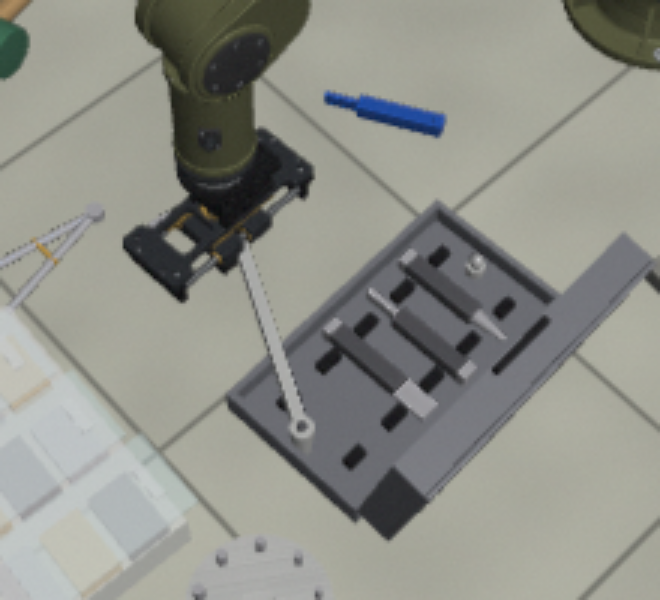

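Emit:
carry_out(increments="0 0.003 -0.008 0.006 1.5 0.3 0; 0 0.006 -0.013 0 0 0 0; 0 0.007 -0.013 0 0 0 0; 0 0.008 -0.012 0 0 0 0; 0 0.008 -0.012 0 0 0 0; 0 0.01 -0.011 0 0 0 0; 0 0.01 -0.01 0 0 0 0; 0 0.011 -0.009 0 0 0 0; 0 0.011 -0.009 0 0 0 0; 0 0 0 0 0 0 0")

```text
time_s: 57.15
tool_pos: [0.5324, 0.0286, 0.1155]
tool_rot: [179.9, -0.0, 93.8]
force: [-0.8, -1.0, -0.4]
grip_width: 0.0002
```

```bash
python3 plan.py .5438 .0213 .113 93.6
```

```text
shift tool [-0.0081  0.0108  0.0025] n 1 per row [-0.0081  0.0108  0.0025]
turn [ 0.14 -0.04  0.24] n 1 per row [ 0.14 -0.04  0.24]
```

Emit:
carry_out(increments="0 0.012 -0.004 0.002 0 0 0; 0 0.012 -0.004 0 0 0 0; 0 0.012 -0.004 0 0 0 0; 0 0.011 -0.003 0 0 0 0; 0 0.011 -0.003 0 0 0 0; 0 0.008 -0.003 0 0 0 0; 0 0 0 0 0 0 0")

```text
time_s: 58.02
tool_pos: [0.5058, 0.0975, 0.1132]
tool_rot: [179.9, -0.0, 93.8]
force: [-1.5, -0.9, 0.1]
grip_width: 0.0008
```

```bash
python3 -c "
from h import *
print(get_obs()['force'])
s=snap('scene'); w=snap('wrist');cv2.imwrite('pics/s24.png',np.hstack([cv2.resize(s['img'][170:310,215:355],(400,300)),cv2.resize(w['img'],(400,300))]))"
```

```text
[-1.47190795 -0.93676316  0.08974027]
```

View pics/s24.png

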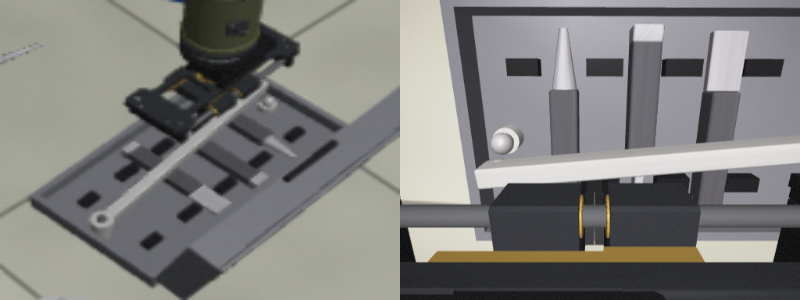

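The bar is a few degrees short of the housing. I'll push on in small steps and watch the force.

Emit:
carry_out(increments="0 0.005 -0.001 0 0 0 0; 0 0.005 -0.001 0 0 0 0; 0 0.004 0 0 0 0 0; 0 0.004 0 0 0 0 0; 0 0.004 0 0 0 0 0")

```text
time_s: 58.75
tool_pos: [0.5046, 0.1041, 0.1134]
tool_rot: [179.9, 1.1, 93.2]
force: [-0.3, -8.3, 2.7]
grip_width: 0.0008
```

Emit:
carry_out(increments="0 0.004 0 0 0 0 0; 0 0.004 0 0 0 0 0; 0 0.004 0 0 0 0 0")

```text
time_s: 59.12
tool_pos: [0.5046, 0.1049, 0.1135]
tool_rot: [-180.0, 1.9, 92.8]
force: [0.3, -9.0, 3.1]
grip_width: 0.0005
```

```bash
python3 -c "
from h import *
print(get_obs()['force'])
s=snap('scene'); w=snap('wrist');cv2.imwrite('pics/s25.png',np.hstack([cv2.resize(s['img'][170:310,215:355],(400,300)),cv2.resize(w['img'],(400,300))]))"
```

```text
[ 0.26675487 -9.03871392  3.05636734]
```

View pics/s25.png

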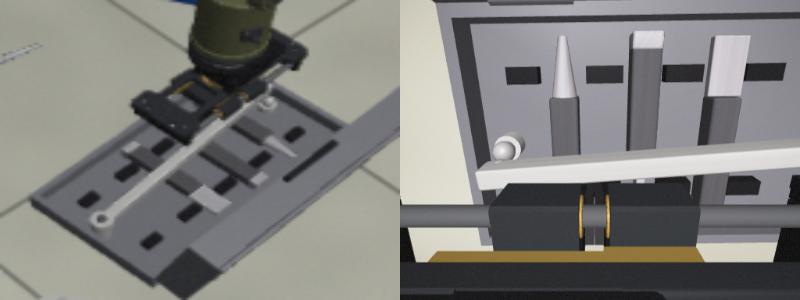

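Contact with the detent at about 9 N. I'll push harder with bigger steps.

Emit:
carry_out(increments="0 0.007 0 0 0 -1 0; 0 0.008 0 0 0 -1 0; 0 0.008 0 0 0 0 0; 0 0.006 0 0 0 0 0")

```text
time_s: 59.72
tool_pos: [0.5047, 0.109, 0.1137]
tool_rot: [-179.6, 5.9, 92.0]
force: [-1.1, -10.6, 7.4]
grip_width: 0.0005
```

```bash
python3 -c "
from h import *
print(get_obs()['force'])
s=snap('scene'); w=snap('wrist');cv2.imwrite('pics/s26.png',np.hstack([cv2.resize(s['img'][170:310,215:355],(400,300)),cv2.resize(w['img'],(400,300))]))"
```

```text
[ -1.14887618 -10.57555844   7.40909635]
```

View pics/s26.png

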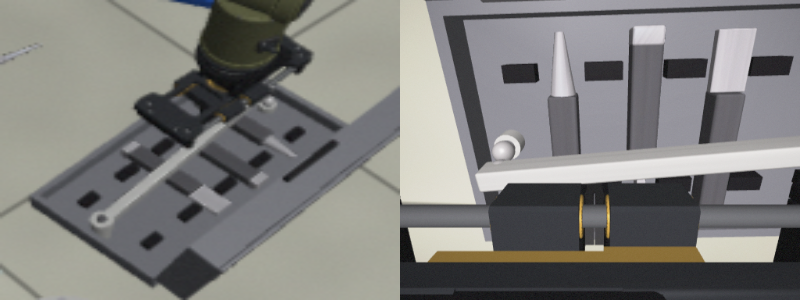

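Emit:
carry_out(increments="0 0.004 0 0 0 3 0; 0 0.006 0 0 0 3 0; 0 0.007 0 0 0 2 0")

```text
time_s: 60.2
tool_pos: [0.5037, 0.1155, 0.1129]
tool_rot: [-179.3, -1.5, 91.6]
force: [0.7, -14.7, -0.9]
grip_width: 0.0007
```

Emit:
carry_out(increments="0 0.008 0 0 0 2 1; 0 0.009 0 0 0 2 0")

```text
time_s: 60.45
tool_pos: [0.5037, 0.113, 0.112]
tool_rot: [-179.0, -4.0, 90.1]
force: [-1.8, -27.4, 6.7]
grip_width: 0.0006
```

```bash
python3 -c "
from h import *
print(get_obs()['force'])
s=snap('scene'); w=snap('wrist');cv2.imwrite('pics/s27.png',np.hstack([cv2.resize(s['img'][170:310,215:355],(400,300)),cv2.resize(w['img'],(400,300))]))"
```

```text
[ -1.81155206 -27.41386975   6.67225869]
```

View pics/s27.png

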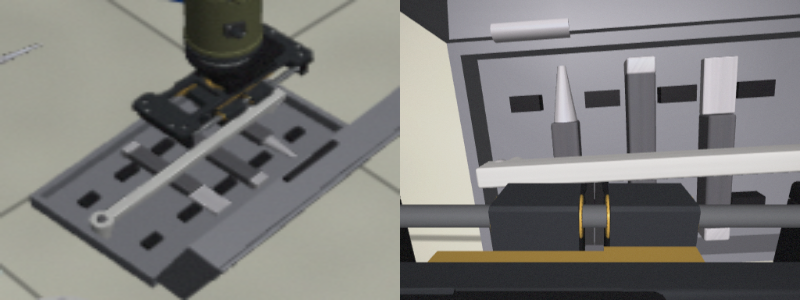

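The bar now covers the housing and the force rose to 27 N against the stop, so it has snapped. Backing off.

Emit:
carry_out(increments="0 -0.015 0 0 0 0 0; 0 -0.02 0 0 0 0 0; 0 -0.01 0 -0.02 0.9 -4 -3; 0 0 0 -0.04 0 0 0; 0 0 0 -0.05 0 0 0; 0 0 0 -0.05 0 0 0; 0 0 0 -0.04 0 0 0; 0 -0.03 0 -0.03 0 0 0; 0 -0.04 0 0 0 0 0; 0 -0.04 0 0 0 0 0; 0 0 0 0 0 0 0")

```text
time_s: 61.92
tool_pos: [0.5185, -0.0379, 0.3457]
tool_rot: [-178.5, -0.7, 93.9]
force: [0.0, -0.2, -0.3]
grip_width: 0.0003
```

```bash
cat > bar.py <<'E'
from h import *
x,y,th=np.load('case.npy');H=np.array([x+np.cos(th)*.14,y+np.sin(th)*.14])
s=snap('scene');t=snap('top');w=snap('wrist')
for p in (s,t,w):
  for r in masks_of('keeper',p)[:1]:
    m=r['pixels'];ys,xs=np.nonzero(m);P=np.array([onz(p,a,b,.06)[:2] for a,b in zip(xs,ys)])
    d=P-H;k=np.linalg.norm(d,axis=1)>.1;
    an=np.degrees(np.arctan2(d[k][:,1],d[k][:,0]));print(r['confidence'],len(xs),'phi deg',np.median((an-180-np.degrees(th)+180)%360-180))
cv2.imwrite('pics/s28.png',np.hstack([cv2.resize(s['img'][170:310,215:355],(400,300)),cv2.resize(w['img'],(400,300))]))
E
python3 bar.py
```

```text
0.91 632 phi deg -0.8442112629304575
0.67 535 phi deg 0.03675567163725191
0.87 5018 phi deg 0.8312455196105759
```

View pics/s28.png

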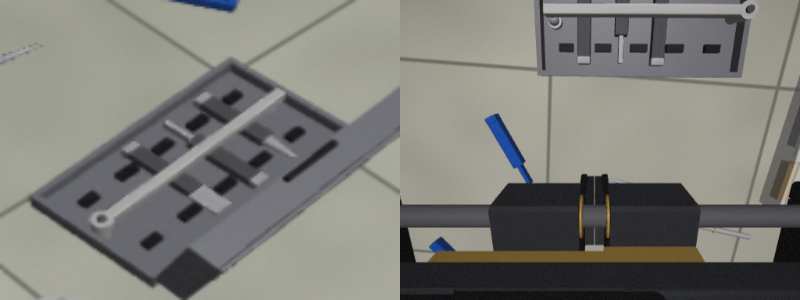

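Run:
```python
from h import *
x,y,th=np.load('case.npy')
c=lambda a,b:np.array([x+np.cos(th)*a-np.sin(th)*b,y+np.sin(th)*a+np.cos(th)*b])
s=snap('scene');t=snap('top','t29')
k=160/686
X,e=tri([(t,125+96*k,100+287*k),(s,215+466*k,180+279*k)]);print('tab',X,e)
Hh=np.append(c(0,.088),.034);d=X-Hh;n=np.array([-np.sin(th),np.cos(th),0]);print('rel y,z',d@n,d[2],'x',d@[np.cos(th),np.sin(th),0])
for a in np.arange(1.5,2.01,.1):
  pts=[(-.176,.042),(-.183,.02),(-.176,0)]
  print(round(a,2),[(round(p*np.cos(a)+q*np.sin(a),3),round(-p*np.sin(a)+q*np.cos(a),3)) for p,q in pts],[proj(t,np.append(Hh[:2]+n[:2]*(p*np.cos(a)+q*np.sin(a)),Hh[2]-p*np.sin(a)+q*np.cos(a))).round(1).tolist() for p,q in pts],[proj(s,np.append(Hh[:2]+n[:2]*(p*np.cos(a)+q*np.sin(a)),Hh[2]-p*np.sin(a)+q*np.cos(a))).round(1).tolist() for p,q in pts])
# toolbox corner
for z in (0,.1,.15):print('toolbox corner',z,onz(t,147*.64,287*.64,z).round(3))
print('jar',onz(t,150*.64,360*.64,.09))
```

```text
tab [0.55603315 0.27184183 0.20878058] [np.float64(0.0007321275047710734), np.float64(0.0007321275047710015)]
rel y,z 0.04556021380098805 0.17478057677836092 x -0.0010666911721030543
1.5 [(np.float64(0.029), np.float64(0.179)), (np.float64(0.007), np.float64(0.184)), (np.float64(-0.012), np.float64(0.176))] [[153.1, 165.9], [161.3, 164.9], [169.7, 165.1]] [[318.6, 240.9], [312.2, 234.7], [306.3, 231.7]]
1.6 [(np.float64(0.047), np.float64(0.175)), (np.float64(0.025), np.float64(0.182)), (np.float64(0.005), np.float64(0.176))] [[146.5, 166.8], [154.3, 165.5], [162.8, 165.5]] [[323.6, 245.7], [317.5, 239.2], [311.4, 235.7]]
1.7 [(np.float64(0.064), np.float64(0.169)), (np.float64(0.043), np.float64(0.179)), (np.float64(0.023), np.float64(0.175))] [[140.5, 167.7], [147.6, 166.3], [156.1, 166.1]] [[328.5, 250.7], [322.7, 244.1], [316.4, 240.0]]
1.8 [(np.float64(0.081), np.float64(0.162)), (np.float64(0.061), np.float64(0.174)), (np.float64(0.04), np.float64(0.171))] [[134.9, 168.7], [141.2, 167.2], [149.7, 166.8]] [[333.0, 255.9], [327.7, 249.2], [321.4, 244.6]]
1.9 [(np.float64(0.097), np.float64(0.153)), (np.float64(0.078), np.float64(0.167)), (np.float64(0.057), np.float64(0.167))] [[129.9, 169.9], [135.4, 168.3], [143.6, 167.7]] [[337.3, 261.2], [332.4, 254.4], [326.1, 249.4]]
2.0 [(np.float64(0.111), np.float64(0.143)), (np.float64(0.094), np.float64(0.158)), (np.float64(0.073), np.float64(0.16))] [[125.5, 171.1], [130.2, 169.4], [138.0, 168.7]] [[341.2, 266.4], [336.9, 259.8], [330.7, 254.4]]
toolbox corner 0 [0.553 0.491 0.   ]
toolbox corner 0.1 [0.534 0.45  0.1  ]
toolbox corner 0.15 [0.525 0.43  0.15 ]
jar [0.40358079 0.44116303 0.09      ]
```

Run:
```python
import cv2,numpy as np
t=cv2.imread('pics/t29.png');a=cv2.resize(t[90:250,60:260],(750,600),interpolation=cv2.INTER_CUBIC);cv2.imwrite('pics/t29c.png',a)
```

```text
(no output)
```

View pics/t29c.png

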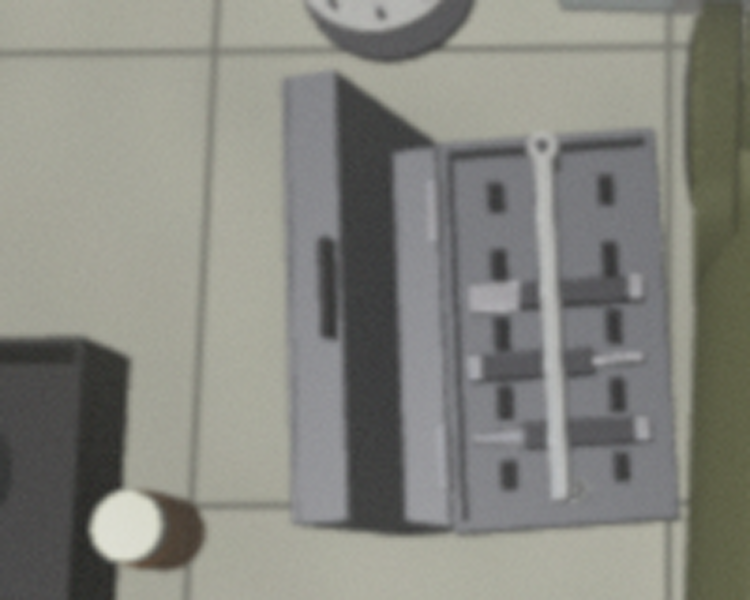

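The bar reads about 0 rad averaged over three views, and its tip covers the detent housing. The lid is at about 1.75 rad, with its outer edge at world y≈0.30, z≈0.20. I'll go behind it.

```bash
python3 plan.py .553 .35 .345 93.6
```

```text
shift tool [0.3803 0.0635 0.003 ] n 8 per row [0.0475 0.0079 0.0004]
turn [-1.61 -0.71  0.72] n 1 per row [-1.61 -0.71  0.72]
```

Emit:
carry_out(increments="0 0 0 0 -1.6 -0.7 0.7; 0 0.035 0.006 0 0 0 0; 0 0.043 0.007 0 0 0 0; 0 0.043 0.007 0 0 0 0; 0 0.043 0.007 0 0 0 0; 0 0.043 0.007 0 0 0 0; 0 0.043 0.007 0 0 0 0; 0 0.043 0.007 0 0 0 0; 0 0.043 0.007 0 0 0 0; 0 0.035 0.006 0 0 0 0; 0 0 0 0 0 0 0; 0 0 0 0 0 0 0")

```text
time_s: 63.82
tool_pos: [0.5555, 0.3539, 0.3458]
tool_rot: [179.2, -0.0, 93.4]
force: [1.1, -0.5, 0.8]
grip_width: -0.0003
```

```bash
python3 plan.py .553 .35 .245 93.6
```

```text
shift tool [-0.0038 -0.0041  0.1007] n 3 per row [-0.0013 -0.0014  0.0336]
turn [ 0.79 -0.04 -0.2 ] n 1 per row [ 0.79 -0.04 -0.2 ]
```

Emit:
carry_out(increments="0 0 0 0.02 0.8 0 0; 0 0 0 0.02 0 0 0; 0 0 0 0.02 0 0 0; 0 0 0 0.02 0 0 0; 0 0 0 0.02 0 0 0; 0 0 0 0 0 0 0")

```text
time_s: 64.58
tool_pos: [0.5564, 0.3438, 0.2369]
tool_rot: [-179.7, 0.3, 92.7]
force: [0.8, -0.2, 0.0]
grip_width: 0.0005
```

```bash
python3 plan.py .553 .35 .245 93.6; python3 -c "
from h import *
s=snap('scene'); t=snap('top');cv2.imwrite('pics/s30.png',np.hstack([cv2.resize(s['img'][150:310,215:428],(400,300)),cv2.resize(t['img'][90:250,60:273],(400,300))]))"
```

```text
shift tool [ 0.0063 -0.0032 -0.0081] n 1 per row [ 0.0063 -0.0032 -0.0081]
turn [-0.31  0.27 -0.91] n 1 per row [-0.31  0.27 -0.91]
```

View pics/s30.png

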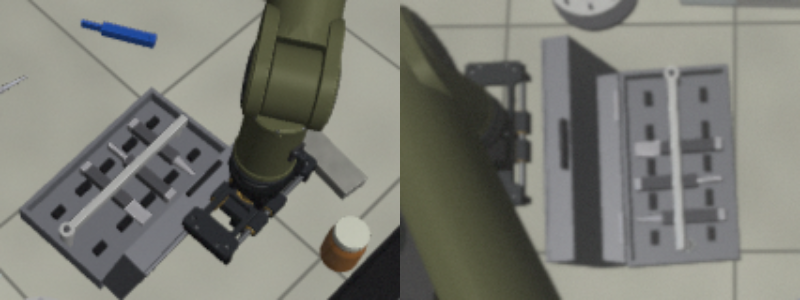

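Emit:
carry_out(increments="0 -0.018 0 0 0 0 -1; 0 -0.016 0 0 0 0 0; 0 -0.014 -0.001 -0.004 0 0 0; 0 -0.014 -0.001 -0.005 0 0 0; 0 -0.014 -0.001 -0.004 0 0 0; 0 -0.014 -0.001 -0.003 0 0 0")

```text
time_s: 65.42
tool_pos: [0.5601, 0.2559, 0.2609]
tool_rot: [179.6, -0.5, 93.9]
force: [1.0, 3.9, -0.1]
grip_width: 0.0008
```

```bash
python3 plan.py .553 .253 .257 93.6; python3 -c "
from h import *
s=snap('scene'); t=snap('top');cv2.imwrite('pics/s31.png',np.hstack([cv2.resize(s['img'][150:310,215:428],(400,300)),cv2.resize(t['img'][90:250,60:273],(400,300))]))"
```

```text
shift tool [-0.0025 -0.0073  0.0038] n 1 per row [-0.0025 -0.0073  0.0038]
turn [ 0.4  -0.49  0.32] n 1 per row [ 0.4  -0.49  0.32]
```

View pics/s31.png

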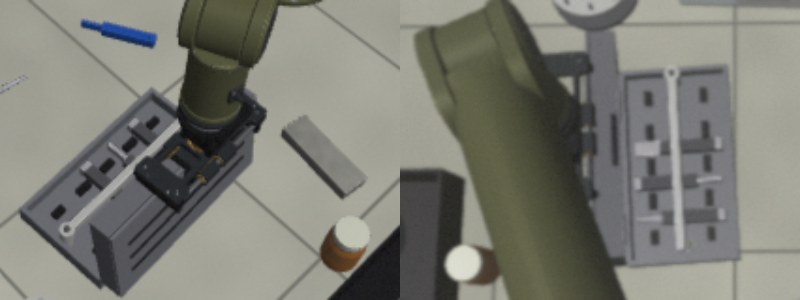

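Emit:
carry_out(increments="0 -0.017 -0.002 0.003 0 0 0; 0 -0.017 -0.002 0.001 0 0 0; 0 -0.016 -0.001 0.002 0 0 0; 0 -0.016 -0.001 0.003 0 0 0; 0 -0.015 -0.001 0.005 0 0 0; 0 -0.015 -0.001 0.006 0 0 0")

```text
time_s: 66.28
tool_pos: [0.5591, 0.1551, 0.2403]
tool_rot: [179.5, -0.5, 93.9]
force: [0.7, 2.3, 1.0]
grip_width: 0.0004
```

```bash
python3 plan.py .553 .166 .24 93.6; python3 -c "
from h import *
s=snap('scene'); t=snap('top');cv2.imwrite('pics/s32.png',np.hstack([cv2.resize(s['img'][150:310,215:428],(400,300)),cv2.resize(t['img'][90:250,60:273],(400,300))]))"
```

```text
shift tool [ 0.0113 -0.0053  0.0003] n 1 per row [ 0.0113 -0.0053  0.0003]
turn [ 0.5  -0.55  0.34] n 1 per row [ 0.5  -0.55  0.34]
```

View pics/s32.png

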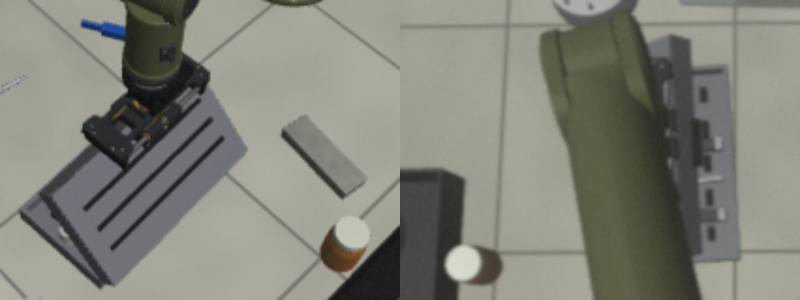

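Emit:
carry_out(increments="0 -0.011 -0.001 0.009 0 -0.5 0; 0 -0.011 -0.001 0.009 0 0 0; 0 -0.012 -0.001 0.012 0 0 0; 0 -0.011 -0.001 0.012 0 0 0; 0 -0.01 -0.001 0.013 0 0 0; 0 -0.01 -0.001 0.013 0 0 0")

```text
time_s: 67.12
tool_pos: [0.5577, 0.0837, 0.1674]
tool_rot: [179.6, 0.2, 93.8]
force: [-0.5, 1.3, 1.3]
grip_width: 0.0004
```

```bash
python3 plan.py .553 .095 .18 93.6; python3 -c "
from h import *
s=snap('scene'); t=snap('top');cv2.imwrite('pics/s33.png',np.hstack([cv2.resize(s['img'][150:310,215:428],(400,300)),cv2.resize(t['img'][90:250,60:273],(400,300))]))"
```

```text
shift tool [ 0.0116 -0.0038 -0.0126] n 1 per row [ 0.0116 -0.0038 -0.0126]
turn [0.42 0.15 0.23] n 1 per row [0.42 0.15 0.23]
```

View pics/s33.png

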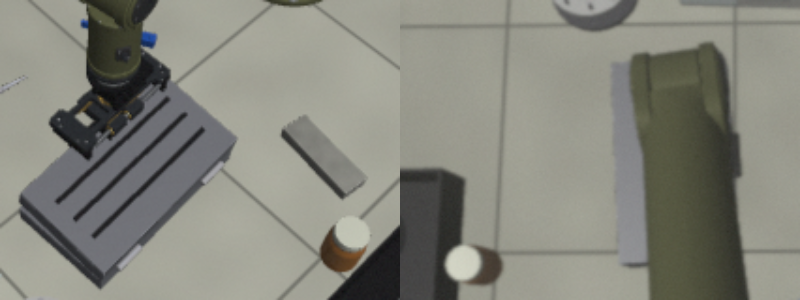

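Emit:
carry_out(increments="0 -0.001 0 0.007 0.4 0 0; 0 0 0 0.007 0 0 0; 0 0 0 0.007 0 0 0; 0 0 0 0.006 0 0 0; 0 0 0 0.005 0 0 0")

```text
time_s: 67.85
tool_pos: [0.5579, 0.0798, 0.1459]
tool_rot: [-179.8, 0.2, 93.7]
force: [-13.2, -3.7, 31.9]
grip_width: 0.0002
```

Emit:
carry_out(increments="0 0 0 0.005 0 0 0; 0 0 0 0.005 0 0 0")

```text
time_s: 68.1
tool_pos: [0.5579, 0.0797, 0.1458]
tool_rot: [-179.8, 0.1, 93.7]
force: [-12.1, -2.6, 32.3]
grip_width: 0.0004
```

The tip is at z 0.076, which is the shut lid's top height, and it pushes back firmly, so the lid is down. Retreating to check.

Emit:
carry_out(increments="0 0 0 -0.02 0 0 0; 0 0 0 -0.04 0 0 0; 0 0 0 -0.05 0 0 0; 0 0 0 -0.05 0 0 0; 0 -0.045 0 -0.02 0 0 0; 0 -0.045 0 0 0 0 0; 0 -0.045 0 0 0 0 0; 0 -0.045 0 0 0 0 0; 0 -0.045 0 0 0 0 0; 0 -0.04 0 0 0 0 0; 0 0 0 0 0 0 0")

```text
time_s: 69.47
tool_pos: [0.5774, -0.1837, 0.3272]
tool_rot: [-179.6, -0.2, 94.4]
force: [-0.1, 0.2, -0.4]
grip_width: 0.0003
```

Run:
```python
from h import *
s=snap('scene'); t=snap('top')
cv2.imwrite('pics/s34.png',np.hstack([cv2.resize(s['img'],(400,300)),cv2.resize(t['img'],(400,300))]))
cv2.imwrite('pics/s35.png',np.hstack([cv2.resize(s['img'][180:310,215:388],(400,300),interpolation=cv2.INTER_CUBIC),cv2.resize(t['img'][100:240,130:317],(400,300),interpolation=cv2.INTER_CUBIC)]))
x,y,th=np.load('case.npy')
for p,n in ((s,'S'),(t,'T')):
  for a,b in ((-.158,-.088),(.158,-.088),(.158,.088),(-.158,.088)):
    X=[x+np.cos(th)*a-np.sin(th)*b,y+np.sin(th)*a+np.cos(th)*b]
    u,v=proj(p,X+[.076])
    if n=='S': print(n,'pred crop',((u-215)*400/173).round(),((v-180)*300/130).round())
    else: print(n,400+((u-130)*400/187).round(),((v-100)*300/140).round())
```

```text
S pred crop 187.0 20.0
S pred crop 20.0 172.0
S pred crop 123.0 264.0
S pred crop 289.0 98.0
T 635.0 271.0
T 621.0 41.0
T 493.0 50.0
T 501.0 280.0
```

View pics/s34.png

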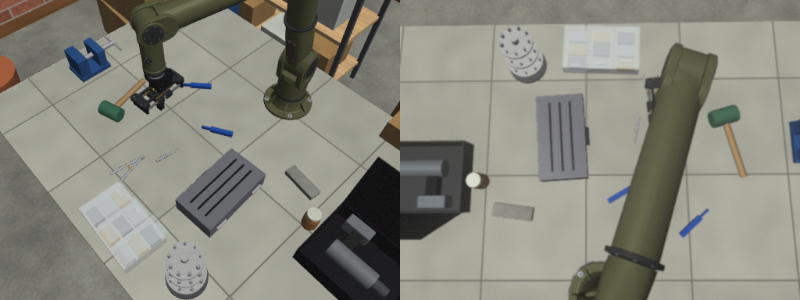

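View pics/s35.png

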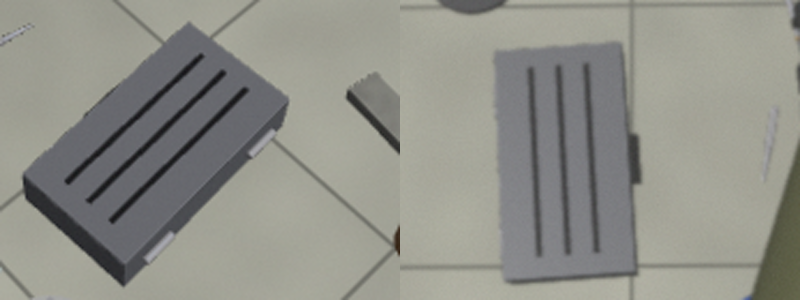

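The lid's corners match the shut prediction within about 2–3 px in both views: scene crop (187,20) (20,172) (123,264), and top (621,41) (635,271). The bystanders look where they were. Handing in.

```bash
python3 -c "
from h import *
print(get_obs()['time_s']);print(sign_off())"
```

```text
69.575
the job is handed in; nothing more can be done
None
```

I packed the three dark chisels, shut the keeper bar and lowered the lid, then handed in at 69.6 s. `sign_off()` gives no verdict, so I don't know how it was judged.

- **Chisels:** the flat-bladed one (chisel_a) is in cradle 2, the narrow-bladed one (chisel_b) in cradle 1 and the cone point (chisel_d) in cradle 0. I saw no fourth dark chisel in any view. I first took chisel_b for the pin punch; the wrist camera showed its narrow upright blade. The two blue look-alikes were left alone.
- **Keeper bar:** I swung it out to about 100° before packing. After shutting, three views read -0.8°, 0.0° and +0.8°. That scatter is about the size of the 0.025 rad limit, so I relied on the force as well: it climbed to about 27 N against the stop once the bar covered the housing.
- **Lid:** the fingertips stopped at z 0.076 m with about 32 N, which is the shut height. The lid corners matched the shut outline within 2–3 pixels in both fixed cameras.
- **Bystanders:** those in view looked unmoved in the last pictures; I did not measure them. The gripper was clear of everything when I handed in.

Two things went wrong and were mended. My first push passed just above the bar because the descent stopped short. chisel_a's blade caught a comb block and tilted, so I lifted it and set it down again.

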